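# Nip up the sunk clamp screw with the T-handle hex key

## Robot

A 7-joint arm with a two-finger parallel gripper is mounted at the origin on the work surface. World frame = base frame: x ahead of the robot, y to its left, z up, the work surface at z = 0. Lengths are in m, angles in rad, forces in N, time in s.
With the tool pointing down it reaches from about 0.4 to 0.85 m from the base axis. Payload 10.4 kg.
Tool frame: the origin (TCP) lies at the very end of the fingers, on their centre line; the grasp point (between the pads) lies 19 mm behind it; z points along the fingers, y is the direction in which the jaws open and shut (so a half turn about z gives the same grasp; the last joint's range is limited). The gripper opens to 87 mm and grips with 3 to 60 N. Pads are 19 mm wide; open, the fingers measure 117 mm over their backs; the gripper's body (75 mm by 190 mm) begins 51 mm behind the grasp point.
Start: joints at [-1.253, 0.332, -0.065, 1.46, 0.022, 1.35, -0.088], TCP at [0.209, 0.589, 0.223] pointing down, gripper open.
Joint ranges: [-2.6, 2.6], [-0.5, 2.12], [-1.47, 1.34], [0.16, 2.42], [-1.27, 4.41], [0.06, 2.06], [-2.6, 2.6]. Speed limits (rad/s): [2.22, 2.22, 2.79, 2.79, 3.14, 3.14, 3.14].

## Interface

Orientations are given as a unit quaternion [x, y, z, w].
In Python, from bench import read_state, camera, close_job gives the robot as it stands.
- The arm moves only by the shell command python3 -m inch 'ROWS' [OPENING] [FORCE]. ROWS is JSON, a list of rows, each a list of 6 numbers: the shift along the tool's x, y, z as a fraction of full scale, then the turn, a rotation vector about the tool's x, y, z as a fraction of full scale. In form: [[tx, ty, tz, ax, ay, az], ...]. A call has 1 to 5 rows; each row shifts and turns the commanded pose from where the row before left it, along the tool's axes as they then stand; what a row does not reach is not made up. Full scale, the value 1, is 0.04 m for a shift and 120 degrees for a turn. A row lasts 1/8 s, in which the tool goes at most 62.5 mm and 10.7 degrees, less where a joint would pass 70% of its speed; a pose out of reach is approached as far as the arm can. A call with a number of a shift or a turn outside -1 to 1 is refused whole. A call with a gripper value outside its range is refused whole. OPENING is the opening, from -1 (shut) to 1 (fully open), so that 0 is half open, set as the call begins (- or left out, the last holds). The fingers move at their own pace and stop on an object; FORCE is the grip in N (left out, the last holds). Time passes only in rows, so rows that do not move let the fingers close. It gives the time, the measured TCP pose, the force and the opening at its end, in the units of the state.
- read_state(): the state, without advancing time (a new reading comes with each control period).
- camera(name): name is "scene" or "top" or "wrist"; returns a dict with "img" (480x640x3 uint8, red, green, blue), "depth" (480x640 float32, m along the optical axis (not along the pixel's ray), 0 where there is no reading), "fx", "fy", "cx", "cy" (pixels), "position" and "orientation" of the camera in the world; the wrist camera has in their place "tool_from_camera" (4x4, takes a point from camera to tool coordinates, whose origin is the TCP and whose axes are the flange's). Camera axes: x right, y down, z forward; pixel columns grow to the right and rows downward; lengths in m; the calibration is good to about 2 mm. A picture is of the moment at which its call begins: read the wrist's pose just before it.
- close_job(): hands the job in, once; it reports no verdict.
The state is a dict: "time": time; "joint_positions": joint angles; "joint_vel": joint speeds; "joint_torque": joint torques, N m; "ee_pos": TCP position; "eef_rot": TCP orientation; "ft_force": force on the tool from outside, world axes, zero at the start; "torque": the same for the moment, N m; "width": finger opening in m.
Only numpy, scipy, OpenCV 4.12 (cv2) and the standard library are available. Lean on these libraries where they do the work, as an engineer would, in place of code of your own. Each camera call takes 0.05 s, during which the arm holds its last target.

## Task

Nip up the sunk socket screw of the barrel clamp: take the larger T-handle hex key from its wooden stand, turn it in the screw under light finger pressure, never leaning on it, until it drops fully into the hexagon, then tighten the screw clockwise until it stops dead, and no further. Draw the key out and put it back fully home in its hole in the stand, leaving everything else where it is.

Things in the scene. Friction and masses are not known exactly. Their poses are not given: they have to be found in the camera images.
- key: T-handle hex key, 0.3 kg: dark steel blade 14 mm across flats, 120 mm long, under a black plastic crossbar. Origin at the centre of the blade's tip, z up the blade; one pair of flats faces along x, the others every 60 degrees. The last 3 mm taper to 10 mm across, so the tip settles 3 mm into the socket even when the flats do not match. At the start it stands in its hole, tip on the hole's floor.
- key_grip (a point): middle of that key's crossbar, 134 mm above the tip, axes as the key's: the bar is 90 mm long in x, 18 mm thick in y (grip it across y from above) and 28 mm high, its top 14 mm above this point. Below the bar a collar 17 mm across covers the top 12 mm of the blade.
- hole (a point): centre of the mouth of the large key's hole in the stand, on the stand's top face, 55 mm above the work surface; the hole is round, 17.5 mm across and 45 mm deep. z up; the stand's x and y.
- holder: fixed wooden stand 70 x 170 x 55 mm, long in y; origin under its centre. The large key's hole lies at y = -50 mm, the small key's (10.5 mm) at y = +50 mm.
- clamp: fixed aluminium split clamp on a steel base plate, holding the yellow barrel (56 mm across, 250 mm long, along x at y = +66 mm, its top 78 mm up) of a sealant gun. Beside the barrel the clamp's ear, 56 x 52 mm, has a flat top 90 mm above the work surface with a round bore in it; the screw lies down this bore. Origin under the bore's axis on the work surface, z up.
- bore_mouth (a point): centre of the bore's mouth on the ear's top face, on the screw's axis, z up, x and y the clamp's. Bore 28 mm across. The screw's dark steel head lies in it, its face 26 mm below this point, with a hexagon socket 15 mm across flats, 12 mm deep (floor 38 mm below this point). The hexagon's angle differs each time and is not measured; a few N are enough to feel the drop.
- screw (a joint): how far the screw is turned, rad, clockwise seen from above being positive: loose (run down by hand) at about 0.3 to 0.5 at the start, stops dead, tight, at 0.9. It is counted from the thread and does not tell the hexagon's angle. Takes about 0.12 N m to turn, either way, and stays where left. A key not quite in line can catch part-way down the socket (4 to 8 mm): then lift it a little, turn it slightly and try again, rather than push or turn harder.
- small_key: bystander: smaller T-handle hex key, 8 mm across flats, blade 90 mm, grip 70 x 14 x 22 mm, standing in the stand's other hole; origin at its tip, top of its grip 122 mm above the work surface.
- cartridge_a: bystander: white sealant cartridge with a green band, 49 mm across, 235 mm high, standing; origin under its centre.
- cartridge_b: bystander: grey sealant cartridge with a paper band, 49 mm across, 235 mm high, standing; origin under its centre.
- spatula: bystander: spatula 200 mm long, lying flat beyond the work; origin on the work surface under its middle.
There are look-alikes about, which are no part of the job. What is shaped like the key but green or pink is not meant.

How it is judged:
On the way, in this order (a step that is already met when the one before it is completed fails the run):
1. the large key has dropped into the screw's hexagon: its tip at least 9 mm below the head's face, on the screw's axis, upright (z of key in the frame of bore_mouth below -0.035 m and horizontal distance between key and bore_mouth below 0.004 m and angle between key's own z axis and vertical below 0.1 rad and value of joint screw below 0.8 rad), for 0.2 s.
2. with the key still in the hexagon the screw is turned clockwise up to its stop (z of key in the frame of bore_mouth below -0.035 m and horizontal distance between key and bore_mouth below 0.004 m and angle between key's own z axis and vertical below 0.1 rad and value of joint screw above 0.86 rad), for 0.2 s.
At the end, for the whole second after the job is handed in: The screw is tight (within 0.04 rad of its stop) and the large key stands released and still in its hole in the stand, its tip within 5 mm of the hole's floor (value of joint screw above 0.86 rad and horizontal distance between key and hole below 0.006 m and z of key in the frame of hole below -0.04 m and angle between key's own z axis and vertical below 0.12 rad and linear speed of key below 0.02 m/s and contact force between the fingers and key below 0.1 N); the robot touches nothing.
It fails at once if the key is leant on: pressed on the screw or clamp with over 40 N (contact forces added up) before it has dropped into the hexagon (its tip less than 9 mm below the head's face) (contact force between key and clamp above 40 N and z of key in the frame of bore_mouth above -0.035 m).
It fails at once if the tight screw is forced: the contact forces of key and screw add up to over 80 N (contact force between key and clamp above 80 N).
It fails at once if the small key is lifted or pushed out of place (distance of small_key from where it was at the start of the episode above 0.015 m or angle between small_key's own z axis and vertical above 0.25 rad).
It fails at once if a bystander is knocked about (moved over 20 mm) (distance of any of cartridge_a, cartridge_b, spatula from where it was at the start of the episode above 0.02 m).
It also fails if it takes over 72 s, if anything falls off the work surface, if the arm or the gripper's body presses on something with over 40 N, if the wrist force passes 120 N, or if a joint passes its speed limit or range.

## Working session

There is one attempt and no reset: what is moved stays moved. The work goes in short steps, Python scripts to look and compute and a shell command to move; the robot and the scene stay as the last step left them, time stands still between calls to the robot, and variables do not carry over. Pictures are saved under pics/ and viewed, and the job is handed in when it is done.

```bash
ls; mkdir -p pics; python3 - <<'E'
from bench import read_state,camera
import cv2,json
s=read_state()
print({k:(v if not hasattr(v,'tolist') else v.tolist()) for k,v in s.items()})
for n in ["scene","top","wrist"]:
    c=camera(n); cv2.imwrite(f"pics/{n}0.png",c["img"][:,:,::-1]); 
    import numpy as np
    np.savez(f"pics/{n}0.npz",**c)
    print(n,{k:v for k,v in c.items() if k not in("img","depth")})
E
```

```text
pics
{'time': 0.0, 'joint_positions': [-1.2525930747422818, 0.33285659550554786, -0.06471557891435292, 1.4609173818816525, 0.021618292057663097, 1.3498980296900003, -0.08846824215622767], 'joint_vel': [0.0007064106980685878, -0.000703607562436677, 0.0012576937947972404, -0.00014647404371997112, -0.002022091389061617, 0.0006514402617161794, -0.0009276611815796843], 'joint_torque': [0.0006292264697549399, -62.325732707977295, 0.024761282256804407, -38.989598751068115, -0.061397727113217115, 0.039812318282201886, 0.00010642907909641508], 'ee_pos': [0.2087790586653963, 0.5886989527744744, 0.22177495122235644], 'eef_rot': [0.16954315098427106, 0.9855225221895778, -0.0006869526812275478, -7.941934048183532e-05], 'ft_force': [0.1581744962648538, 0.27003209655369026, -0.21040185193009603], 'torque': [0.024926860968135154, -0.010120178099336156, 0.009511273420451674], 'width': 0.08699400714232833}
scene {'fx': 623.5376456497822, 'fy': 623.5376456497822, 'cx': 318.04070674140223, 'cy': 235.1513944678232, 'position': array([ 1.22328838, -0.89764298,  0.81209163]), 'orientation': array([ 0.82647889,  0.30003016, -0.15478102, -0.45050792])}
top {'fx': 443.4425742082288, 'fy': 443.4425742082288, 'cx': 331.4345723926423, 'cy': 244.54163558312024, 'position': array([ 0.41633194, -0.01639706,  0.86368651]), 'orientation': array([ 0.70855904, -0.69877642,  0.08004197, -0.05699902])}
wrist {'fx': 414.3889292787237, 'fy': 414.3889292787237, 'cx': 319.801633803318, 'cy': 238.09623845316696, 'tool_from_camera': array([[ 1.01115668e-03, -9.51664323e-01, -3.07138395e-01,
         8.49019092e-02],
       [ 9.99999465e-01,  1.02932335e-03,  1.02839086e-04,
        -1.05723794e-04],
       [ 2.18276432e-04, -3.07138335e-01,  9.51664855e-01,
        -1.61019999e-01],
       [ 0.00000000e+00,  0.00000000e+00,  0.00000000e+00,
         1.00000000e+00]])}
```

View pics/scene0.png

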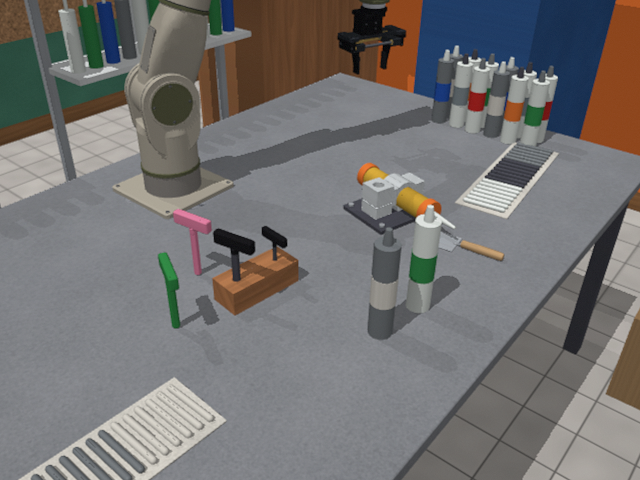

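View pics/top0.png

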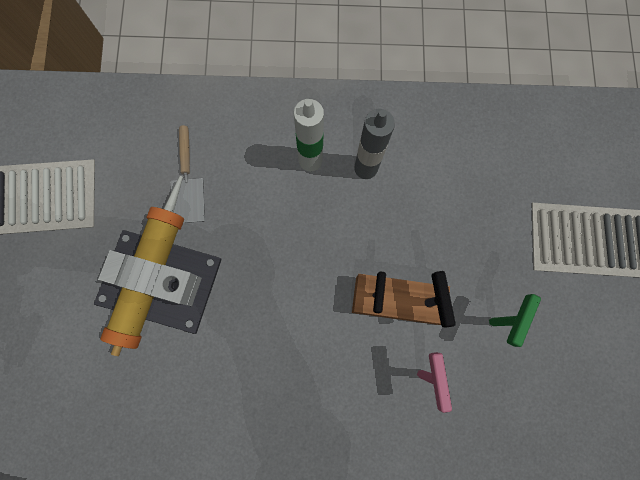

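View pics/wrist0.png

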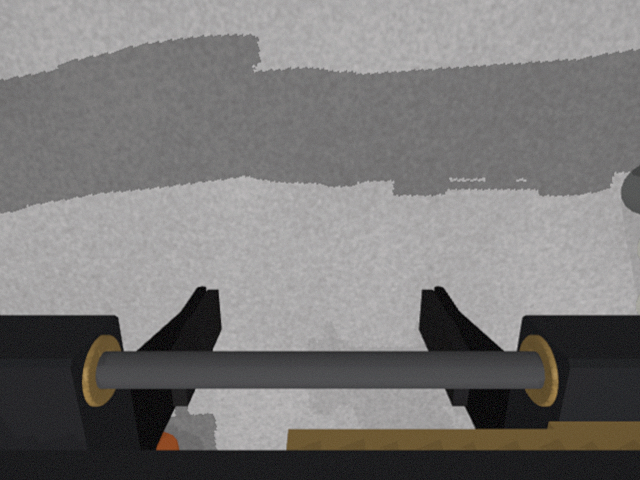

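Candidates for the key: black large T-key at top-image (443,299) / scene (235,240), black small key at top (380,292), green T-key at (523,320), pink T-key at (440,382). I choose the larger black one in the stand. Next, a close crop and a measurement.

```bash
cat > h.py <<'E'
import numpy as np,cv2
from scipy.spatial.transform import Rotation as R
def cloud(c,T=None):
    d=np.asarray(c["depth"]);v,u=np.mgrid[0:480,0:640]
    p=np.stack([(u-c["cx"])/c["fx"]*d,(v-c["cy"])/c["fy"]*d,d],-1)
    if T is None:
        return p@R.from_quat(c["orientation"]).as_matrix().T+c["position"]
    return p@T[:3,:3].T+T[:3,3]
def wristT(c,s):
    T=np.eye(4);T[:3,:3]=R.from_quat(s["eef_rot"]).as_matrix();T[:3,3]=s["ee_pos"]
    return T@c["tool_from_camera"]
def rect(P):
    r=cv2.minAreaRect((P[:,:2]*1000).astype(np.float32)); return r
E
python3 - <<'E'
from h import *
c=dict(np.load("pics/top0.npz"))
P=cloud(c); np.save("pics/topP.npy",P)
def reg(u0,u1,v0,v1,z0,z1):
    Q=P[v0:v1,u0:u1].reshape(-1,3); return Q[(Q[:,2]>z0)&(Q[:,2]<z1)]
for nm,a in dict(key=(425,460,265,332,.14,.17),small=(368,392,268,318,.11,.13),stand=(350,460,270,330,.045,.062),ear=(95,205,245,310,.085,.095),
   green=(480,560,280,360,.03,.3),pink=(420,460,340,420,.03,.3)).items():
    q=reg(*a); print(nm,len(q),q[:,2].min() if len(q) else 0,np.median(q[:,2]),q[:,2].max(),rect(q))
im=c["img"][:,:,::-1]
a=cv2.resize(im[250:340,340:460],None,fx=5,fy=5,interpolation=cv2.INTER_CUBIC)
b=cv2.resize(im[220:345,85:235],None,fx=4,fy=4,interpolation=cv2.INTER_CUBIC)
cv2.imwrite("pics/c1.png",a);cv2.imwrite("pics/c2.png",b)
E
```

```text
key 738 0.14022275804430018 0.1573427864328053 0.1611388370428345 ((471.095703125, -221.14398193359375), (89.54287719726562, 19.055055618286133), 9.105202674865723)
small 362 0.1100390453505441 0.12128034160220785 0.12556858106033342 ((483.89935302734375, -122.19812774658203), (14.225567817687988, 69.70436096191406), 83.48303985595703)
stand 2741 0.04518958082711255 0.05521729457453539 0.060786692633874595 ((477.5941467285156, -171.80746459960938), (170.06268310546875, 70.29481506347656), 82.90413665771484)
ear 1312 0.08501143797890709 0.08908646060287118 0.09461096987296802 ((502.98431396484375, 265.1938781738281), (112.59541320800781, 55.94846725463867), 74.7423095703125)
green 1052 0.03233224513534694 0.1458282037111901 0.1513369906505625 ((438.99554443359375, -355.71368408203125), (19.36388397216797, 89.89103698730469), 64.02830505371094)
pink 954 0.031602566704114654 0.1467837285341112 0.15187141342482446 ((340.9022216796875, -214.13165283203125), (90.12618255615234, 18.796091079711914), 7.832650184631348)
```

View pics/c1.png

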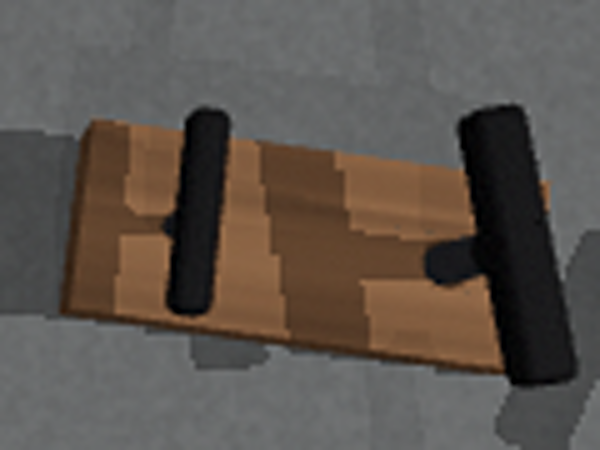

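View pics/c2.png

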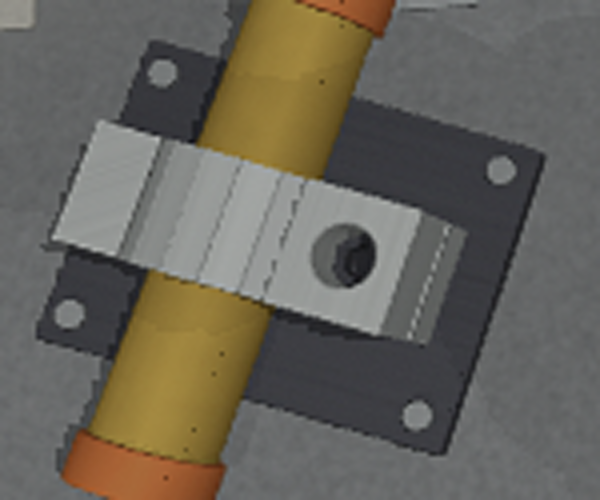

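The crop confirms it: the larger black bar at the right end of the stand. It agrees with the stand's computed hole. Now the bore and the bystanders.

```bash
cat >> h.py <<'E'
def pix2plane(c,u,v,z,T=None):
    if T is None: M=R.from_quat(c["orientation"]).as_matrix();o=np.asarray(c["position"])
    else: M=T[:3,:3];o=T[:3,3]
    d=M@np.array([(u-c["cx"])/c["fx"],(v-c["cy"])/c["fy"],1.]); return o+d*(z-o[2])/d[2]
def rows(dp,dyaw=0,n=5,s=None):
    """world shift dp (m), cw-from-above turn dyaw (deg): per-row values, n rows, yaw in equal parts (rows along current tool axes)"""
    from bench import read_state
    s=s or read_state(); M=R.from_quat(s["eef_rot"]).as_matrix(); out=[]
    for i in range(n):
        Mi=M@R.from_rotvec([0,0,np.radians(dyaw)*i/n]).as_matrix()
        t=Mi.T@(np.array(dp)/n)/0.04
        out.append([round(float(x),3) for x in t]+[0,0,round(dyaw/n/120,3)])
    return out
E
python3 - <<'E'
from h import *
c=dict(np.load("pics/top0.npz"));P=cloud(c)
print("bore",pix2plane(c,171,283.7,.09),[pix2plane(c,*p,.09)[:2].round(4) for p in((163,284),(179,284),(171,275.5),(171,292))])
for nm,(u0,u1,v0,v1) in dict(a=(290,328,95,125),b=(360,395,108,125)).items():
    Q=P[v0:v1,u0:u1].reshape(-1,3);Q=Q[Q[:,2]>.1];print(nm,np.median(Q,0),Q[:,2].max())
Q=P[230:320,85:215].reshape(-1,3);Q=Q[Q[:,2]>.075];print(Q[:,2].max(),Q.mean(0))
s=None
print(rows([.26,-.31,.06],28,10))
E
```

```text
bore [0.49494112 0.23563353 0.09      ] [array([0.4942, 0.2492]), array([0.4946, 0.2219]), array([0.5092, 0.2368]), array([0.4806, 0.2345])]
a [0.75710009 0.00091636 0.20580933] 0.8636865087819815
b [ 0.74942808 -0.1089162   0.20652863] 0.8636865087819815
0.8636865087819815 [0.50356556 0.267004   0.10473067]
[[-0.872, -0.513, -0.149, 0, 0, 0.023], [-0.896, -0.47, -0.149, 0, 0, 0.023], [-0.918, -0.426, -0.149, 0, 0, 0.023], [-0.937, -0.381, -0.149, 0, 0, 0.023], [-0.955, -0.334, -0.149, 0, 0, 0.023], [-0.97, -0.287, -0.149, 0, 0, 0.023], [-0.983, -0.24, -0.149, 0, 0, 0.023], [-0.993, -0.191, -0.149, 0, 0, 0.023], [-1.001, -0.143, -0.149, 0, 0, 0.023], [-1.007, -0.093, -0.149, 0, 0, 0.023]]
```

```bash
python3 - <<'E'
from h import *
for r in rows([.37,-.34,-.07],-28.6,15): print(r)
E
```

```text
[-0.771, -0.328, 0.117, 0, 0, -0.016]
[-0.759, -0.353, 0.117, 0, 0, -0.016]
[-0.747, -0.378, 0.117, 0, 0, -0.016]
[-0.734, -0.403, 0.117, 0, 0, -0.016]
[-0.72, -0.427, 0.117, 0, 0, -0.016]
[-0.706, -0.451, 0.117, 0, 0, -0.016]
[-0.69, -0.474, 0.117, 0, 0, -0.016]
[-0.674, -0.497, 0.117, 0, 0, -0.016]
[-0.657, -0.519, 0.117, 0, 0, -0.016]
[-0.64, -0.541, 0.117, 0, 0, -0.016]
[-0.621, -0.562, 0.117, 0, 0, -0.016]
[-0.602, -0.582, 0.117, 0, 0, -0.016]
[-0.582, -0.602, 0.117, 0, 0, -0.016]
[-0.562, -0.621, 0.117, 0, 0, -0.016]
[-0.541, -0.639, 0.117, 0, 0, -0.016]
```

```bash
python3 -m inch '[[-0.77,-0.33,0.06,0,0,-0.016],[-0.76,-0.35,0.06,0,0,-0.016],[-0.75,-0.38,0.06,0,0,-0.016],[-0.73,-0.40,0.06,0,0,-0.016],[-0.72,-0.43,0.06,0,0,-0.016]]'
python3 -m inch '[[-0.71,-0.45,0.1,0,0,-0.016],[-0.69,-0.47,0.1,0,0,-0.016],[-0.67,-0.5,0.1,0,0,-0.016],[-0.66,-0.52,0.1,0,0,-0.016],[-0.64,-0.54,0.1,0,0,-0.016]]'
python3 -m inch '[[-0.62,-0.56,0.1,0,0,-0.016],[-0.60,-0.58,0.1,0,0,-0.016],[-0.58,-0.60,0.1,0,0,-0.016],[-0.56,-0.62,0.1,0,0,-0.016],[-0.54,-0.64,0.1,0,0,-0.016]]'
python3 -m inch '[[0,0,0,0,0,0],[0,0,0,0,0,0]]'
python3 - <<'E'
from h import *
from bench import *
s=read_state();c=camera("wrist");T=wristT(c,s)
np.savez("pics/w1.npz",T=T,**c);cv2.imwrite("pics/w1.png",c["img"][:,:,::-1])
print(s["joint_positions"],s["ee_pos"],s["eef_rot"])
p=np.linalg.inv(T)@np.array([.495,.2355,.09,1]);print(p[0]/p[2]*c["fx"]+c["cx"],p[1]/p[2]*c["fy"]+c["cy"])
E
```

```text
time: 0.78
ee_pos: [0.3329, 0.4749, 0.2102]
eef_rot: [0.086, 0.996, -0.0, -0.0]
ft_force: [0.2, 0.2, 0.6]
width: 0.0871
time: 1.4
ee_pos: [0.4565, 0.3619, 0.1902]
eef_rot: [0.002, 1.0, -0.0, -0.0]
ft_force: [0.5, 0.6, -0.1]
width: 0.0869
time: 2.02
ee_pos: [0.5797, 0.2492, 0.1702]
eef_rot: [-0.081, 0.997, -0.0, -0.0]
ft_force: [0.2, 0.7, 0.4]
width: 0.0868
time: 2.28
ee_pos: [0.5786, 0.2506, 0.1703]
eef_rot: [-0.081, 0.997, 0.0, -0.0]
ft_force: [0.5, 0.5, 0.8]
width: 0.0873
[-0.59748519  0.37374678  0.15018275  1.52311929 -0.05828366  1.24962433
  1.293694  ] [0.57863954 0.25057189 0.17028351] [-8.09013886e-02  9.96722019e-01  1.98341986e-04 -3.77244308e-04]
317.5647905324667 104.48906925025037
```

View pics/w1.png

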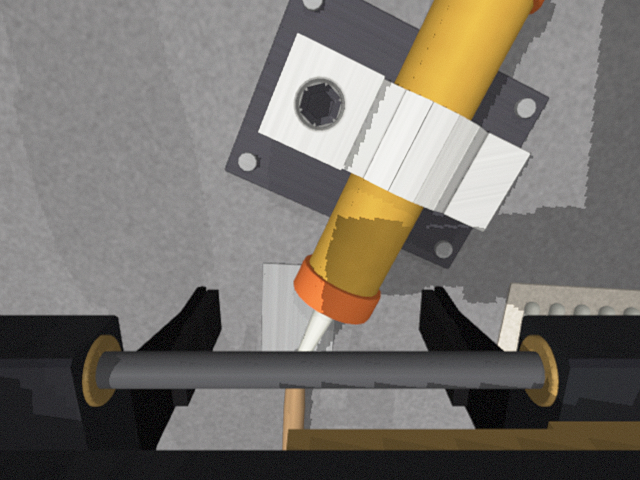

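The bore is at about (320,104), as predicted, and the hexagon shows. I'll rectify it to world axes to get its centre and angle.

```bash
python3 - <<'E'
from h import *
d=np.load("pics/w1.npz");c=dict(d);T=d["T"]
def rectify(z,name,half=20,sc=14):
    def pr(x,y):
        p=np.linalg.inv(T)@np.array([x,y,z,1]);return [p[0]/p[2]*c["fx"]+c["cx"],p[1]/p[2]*c["fy"]+c["cy"]]
    cx,cy=.495,.2355;h=half/1000
    # image: right=+x world, up=+y
    src=np.float32([pr(cx-h,cy+h),pr(cx+h,cy+h),pr(cx+h,cy-h),pr(cx-h,cy-h)])
    n=2*half*sc
    H=cv2.getPerspectiveTransform(src,np.float32([[0,0],[n,0],[n,n],[0,n]]))
    im=cv2.warpPerspective(c["img"][:,:,::-1],H,(n,n),flags=cv2.INTER_CUBIC)
    for k in range(0,n,5*sc): cv2.line(im,(k,0),(k,8),(0,0,255),1);cv2.line(im,(0,k),(8,k),(0,0,255),1)
    cv2.imwrite(name,im)
rectify(.064,"pics/r64.png");rectify(.09,"pics/r90.png")
E
```

```text
(no output)
```

View pics/r64.png

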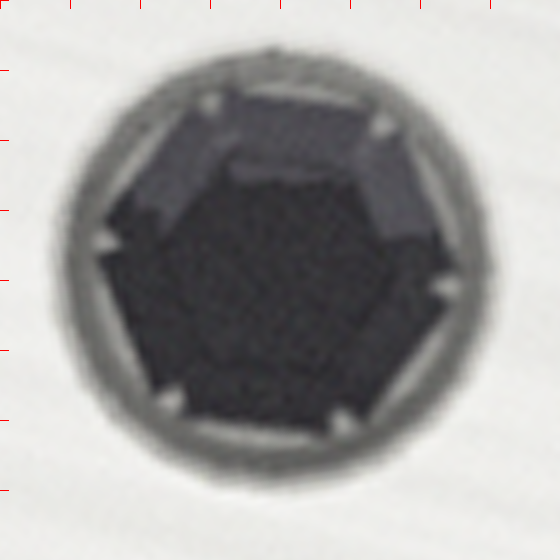

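View pics/r90.png

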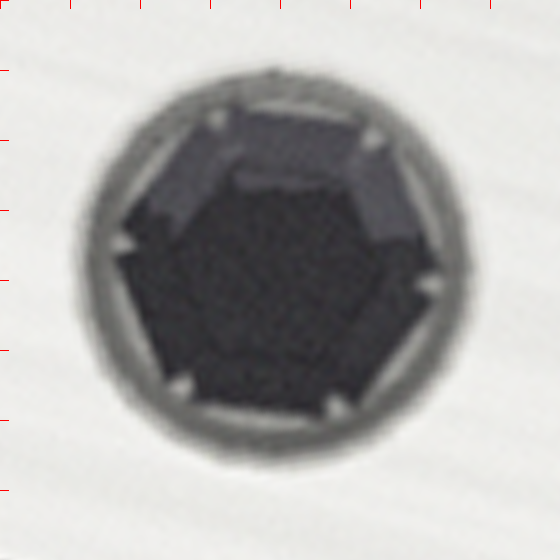

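```bash
python3 - <<'E'
import cv2,numpy as np
im=cv2.imread("pics/r64.png",0).astype(float)
im=cv2.GaussianBlur(im,(0,0),4)
cv2.imwrite("pics/r64c.png",np.clip((im-40)*6,0,255).astype(np.uint8))
E
```

```text
(no output)
```

View pics/r64c.png

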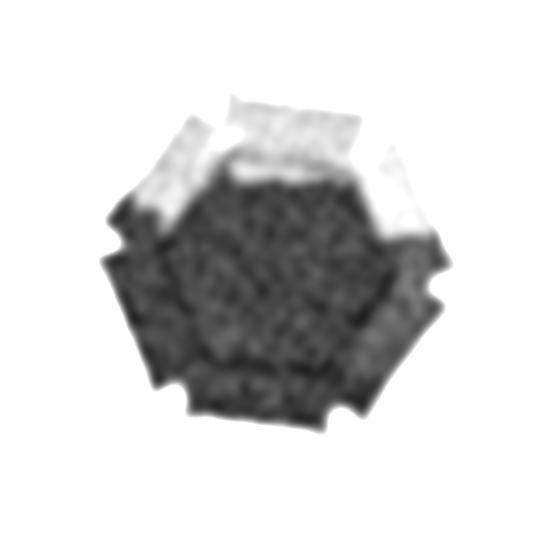

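```bash
python3 - <<'E'
from h import *
for r in rows([-.107,-.472,.04],0,13)[:1]: print(r)
E
```

```text
[0.35, -0.862, -0.077, 0, 0, 0.0]
```

```bash
python3 -m inch '[[0.35,-0.86,-0.16,0,0,0],[0.35,-0.86,-0.16,0,0,0],[0.35,-0.86,-0.16,0,0,0],[0.35,-0.86,-0.16,0,0,0],[0.35,-0.86,-0.16,0,0,0]]' 
python3 -m inch '[[0.35,-0.86,-0.16,0,0,0],[0.35,-0.86,-0.1,0,0,0],[0.35,-0.86,0,0,0,0],[0.35,-0.86,0,0,0,0],[0.35,-0.86,0,0,0,0]]' 
python3 -m inch '[[0.35,-0.86,0,0,0,0],[0.35,-0.86,0,0,0,0],[0.35,-0.86,0,0,0,0],[0,0,0,0,0,0],[0,0,0,0,0,0]]' 
python3 - <<'E'
from h import *
from bench import *
s=read_state();c=camera("wrist");T=wristT(c,s)
np.savez("pics/w2.npz",T=T,**c);cv2.imwrite("pics/w2.png",c["img"][:,:,::-1])
print(s["joint_positions"],s["ee_pos"],s["eef_rot"])
P=cloud(c,T).reshape(-1,3)
for z0,z1 in((.148,.168),):
    q=P[(P[:,2]>z0)&(P[:,2]<z1)&(abs(P[:,0]-.47)<.07)&(abs(P[:,1]+.221)<.04)];print(len(q),rect(q),np.median(q[:,2]))
M=R.from_quat(s["eef_rot"]).as_matrix();print(np.degrees(np.arctan2(M[1,1],M[0,1])))
E
```

```text
time: 2.95
ee_pos: [0.5371, 0.069, 0.203]
eef_rot: [-0.082, 0.997, 0.0, 0.0]
ft_force: [0.4, -0.1, -0.0]
width: 0.087
time: 3.58
ee_pos: [0.4961, -0.112, 0.2132]
eef_rot: [-0.082, 0.997, 0.0, 0.0]
ft_force: [0.6, 0.2, 0.2]
width: 0.0872
time: 4.2
ee_pos: [0.4721, -0.2193, 0.213]
eef_rot: [-0.082, 0.997, 0.0, 0.0]
ft_force: [-0.6, 0.1, -0.5]
width: 0.087
[-0.09982649  0.10152128  0.48196556  1.77242822 -0.04990202  1.27942728
  2.12862008] [ 0.47207508 -0.21926665  0.2129699 ] [-8.16382909e-02  9.96661942e-01  3.46847181e-04  2.04498711e-04]
4707 ((470.65789794921875, -221.94454956054688), (89.31926727294922, 18.080081939697266), 9.543878555297852) 0.15660083195133617
99.36549145338685
```

View pics/w2.png

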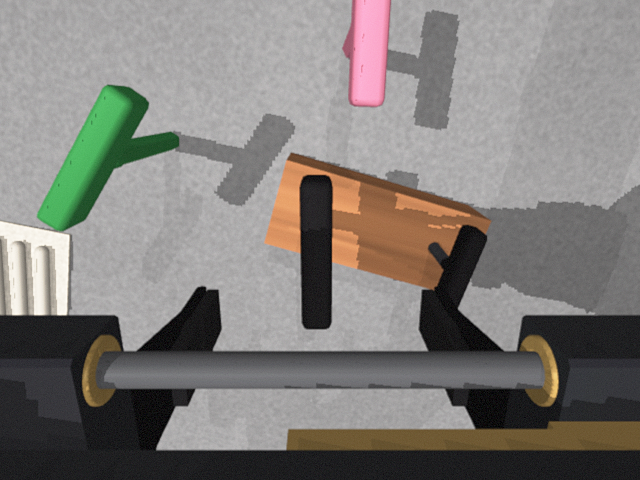

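The bar (316,250) stands between the fingers, matching the pose from the top view. Now down, close and grip.

```bash
python3 -m inch '[[0.045,-0.06,0.55,0,0,0],[0,0,0.55,0,0,0],[0,0,0.55,0,0,0],[0,0,0.52,0,0,0],[0,0,0,0,0,0]]' 
python3 -m inch '[[0,0,0,0,0,0],[0,0,0,0,0,0],[0,0,0,0,0,0],[0,0,0,0,0,0],[0,0,0,0,0,0]]' -1 30
python3 -m inch '[[0,0,0,0,0,0],[0,0,0,0,0,0],[0,0,0,0,0,0]]'
```

```text
time: 4.88
ee_pos: [0.4698, -0.2217, 0.1249]
eef_rot: [-0.082, 0.997, 0.001, -0.001]
ft_force: [0.4, -0.4, 0.3]
width: 0.0872
time: 5.5
ee_pos: [0.4703, -0.2234, 0.1262]
eef_rot: [-0.081, 0.997, 0.0, 0.0]
ft_force: [-0.5, -0.6, 0.4]
width: 0.0449
time: 5.88
ee_pos: [0.4702, -0.2233, 0.1261]
eef_rot: [-0.081, 0.997, 0.0, -0.0]
ft_force: [-0.5, 0.7, 0.7]
width: 0.0176
```

```bash
python3 -m inch '[[0,0,0,0,0,0],[0,0,-0.2,0,0,0],[0,0,-0.5,0,0,0],[0,0,-0.6,0,0,0],[0,0,-0.6,0,0,0]]' 
python3 -m inch '[[0,0,-0.6,0,0,0],[0,0,-0.5,0,0,0],[0,0,0,0,0,0]]'
python3 - <<'E'
from h import *
from bench import *
s=read_state();print(s["ee_pos"],s["ft_force"],s["width"])
c=camera("scene");cv2.imwrite("pics/s2.png",c["img"][:,:,::-1][60:420,100:500])
p=np.array(s["ee_pos"])
for r in rows([.4947-p[0],.2362-p[1],0],-13,13): print(r)
E
```

```text
time: 6.5
ee_pos: [0.4699, -0.2235, 0.203]
eef_rot: [-0.081, 0.997, 0.0, -0.0]
ft_force: [0.3, 0.4, -2.5]
width: 0.0177
time: 6.88
ee_pos: [0.4707, -0.2238, 0.2474]
eef_rot: [-0.081, 0.997, -0.0, 0.001]
ft_force: [-0.0, 0.0, -3.4]
width: 0.018
[ 0.47074033 -0.2238037   0.24738391] [-3.33709046e-02  3.10763095e-03 -3.36165877e+00] 0.01801261278573694
[-0.188, 0.866, -0.0, 0, 0, -0.008]
[-0.203, 0.862, -0.0, 0, 0, -0.008]
[-0.218, 0.859, -0.0, 0, 0, -0.008]
[-0.233, 0.855, -0.0, 0, 0, -0.008]
[-0.248, 0.85, -0.0, 0, 0, -0.008]
[-0.263, 0.846, -0.0, 0, 0, -0.008]
[-0.277, 0.841, -0.0, 0, 0, -0.008]
[-0.292, 0.836, -0.0, 0, 0, -0.008]
[-0.307, 0.831, -0.0, 0, 0, -0.008]
[-0.321, 0.826, -0.0, 0, 0, -0.008]
[-0.335, 0.82, -0.0, 0, 0, -0.008]
[-0.35, 0.814, -0.0, 0, 0, -0.008]
[-0.364, 0.808, -0.0, 0, 0, -0.008]
```

View pics/s2.png

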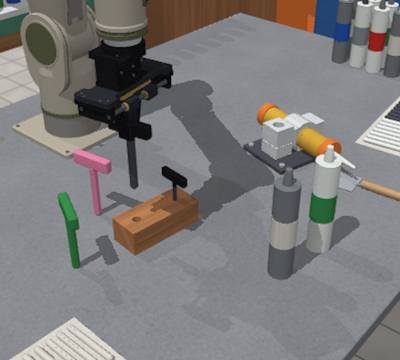

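Key is held (scene crop (133,160)) and the hole is uncovered at (137,220). Now to the bore, raised to clear the small key.

```bash
python3 -m inch '[[-0.19,0.87,-0.3,0,0,-0.008],[-0.20,0.86,-0.3,0,0,-0.008],[-0.22,0.86,-0.2,0,0,-0.008],[-0.23,0.855,0,0,0,-0.008],[-0.25,0.85,0,0,0,-0.008]]'
python3 -m inch '[[-0.26,0.85,0,0,0,-0.008],[-0.28,0.84,0,0,0,-0.008],[-0.29,0.84,0,0,0,-0.008],[-0.31,0.83,0,0,0,-0.008],[-0.32,0.83,0,0,0,-0.008]]'
python3 -m inch '[[-0.335,0.82,0.2,0,0,-0.01],[-0.35,0.81,0.2,0,0,-0.01],[-0.36,0.81,0.2,0,0,-0.01],[0,0,0,0,0,0],[0,0,0,0,0,0]]'
python3 - <<'E'
from h import *
from bench import *
s=read_state();c=camera("wrist");T=wristT(c,s)
np.savez("pics/w3.npz",T=T,**c);cv2.imwrite("pics/w3.png",c["img"][:,:,::-1])
c2=camera("top");np.savez("pics/t3.npz",**c2);cv2.imwrite("pics/t3.png",c2["img"][:,:,::-1])
c3=camera("scene");np.savez("pics/s3.npz",**c3);cv2.imwrite("pics/s3.png",cv2.resize(c3["img"][120:260,320:480,::-1],None,fx=4,fy=4,interpolation=cv2.INTER_CUBIC))
M=R.from_quat(s["eef_rot"]).as_matrix();print(s["ee_pos"],np.degrees(np.arctan2(M[1,1],M[0,1])),s["joint_positions"],M[:,2])
E
```

```text
time: 7.55
ee_pos: [0.4791, -0.0452, 0.2769]
eef_rot: [-0.123, 0.992, 0.0, -0.001]
ft_force: [-0.2, -0.1, -3.6]
width: 0.018
time: 8.18
ee_pos: [0.4891, 0.1318, 0.2767]
eef_rot: [-0.164, 0.986, -0.0, -0.001]
ft_force: [0.4, 0.0, -3.6]
width: 0.0178
time: 8.8
ee_pos: [0.4952, 0.2361, 0.2531]
eef_rot: [-0.195, 0.981, -0.001, -0.001]
ft_force: [-0.4, -0.8, -3.6]
width: 0.0175
[0.4952107  0.23611065 0.25309039] 112.44177636668104 [-0.57270985  0.14827002  0.04941206  1.62214251 -0.00696507  1.37320129
  1.44001986] [-0.00135801 -0.00132386 -0.9999982 ]
```

View pics/w3.png

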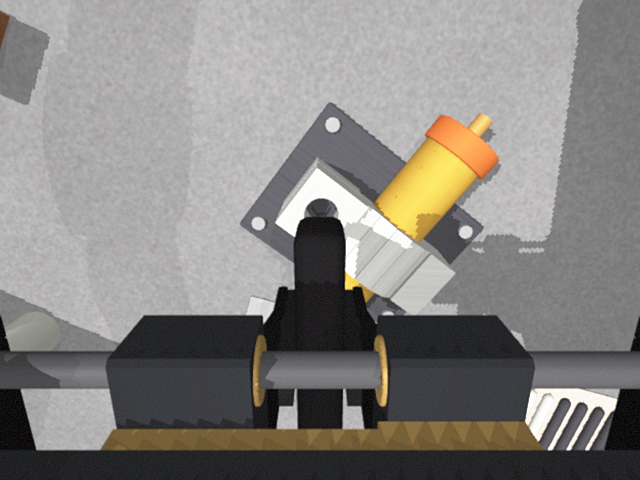

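View pics/s3.png

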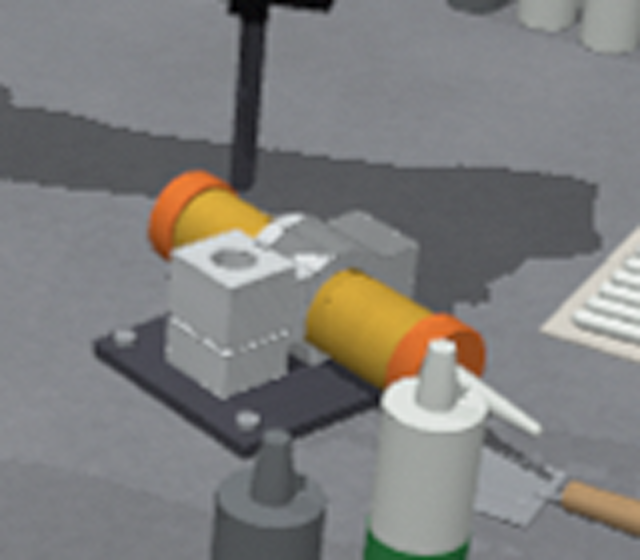

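View pics/t3.png

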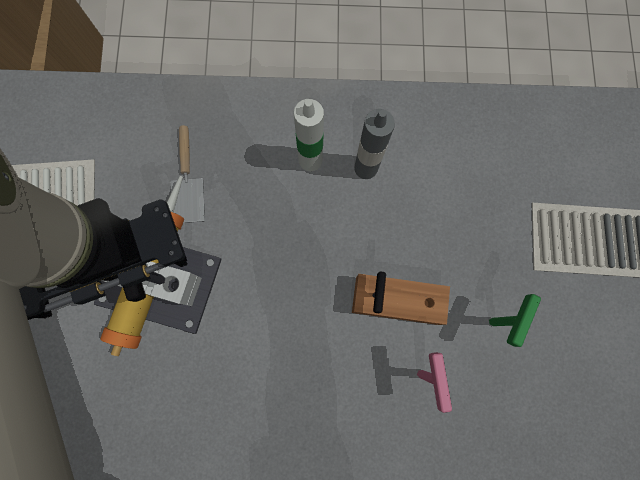

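```bash
python3 - <<'E'
from h import *
c=dict(np.load("pics/s3.npz"))
def pr(c,X):
    p=R.from_quat(c["orientation"]).as_matrix().T@(np.array(X)-c["position"]);return p[0]/p[2]*c["fx"]+c["cx"],p[1]/p[2]*c["fy"]+c["cy"]
f=lambda p:((p[0]-320)*4,(p[1]-120)*4)
print("tip",f(pr(c,[.4952,.2361,.138])),"bar bottom",f(pr(c,[.4952,.2361,.258])),"bore",f(pr(c,[.4947,.2364,.09])))
t=dict(np.load("pics/t3.npz"))
im=t["img"][285:320,410:455,::-1];cv2.imwrite("pics/hole.png",cv2.resize(im,None,fx=14,fy=14,interpolation=cv2.INTER_CUBIC))
print([pix2plane(t,u,v,.055).round(4) for u,v in((430,302),(431,302),(430,303))])
E
```

```text
tip (np.float64(240.68851782637034), np.float64(185.47707876491017)) bar bottom (np.float64(255.16453620212633), np.float64(-3.130357639404451)) bore (np.float64(234.85368667844205), np.float64(255.9196492428705))
[array([ 0.4717, -0.2233,  0.055 ]), array([ 0.4717, -0.2252,  0.055 ]), array([ 0.4699, -0.2233,  0.055 ])]
```

View pics/hole.png

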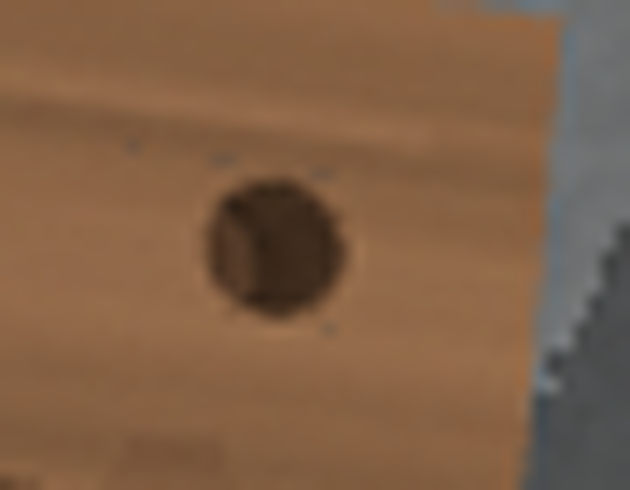

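Hole centre ≈ (0.4714, -0.222). The tip is on line over the bore to under 1 mm. Lowering: quickly to just above the head, then gently.

```bash
python3 -m inch '[[0,0,0.5,0,0,0],[0,0,0.5,0,0,0],[0,0,0.5,0,0,0],[0,0,0.18,0,0,0],[0,0,0,0,0,0]]'
python3 -m inch '[[0,0,0.05,0,0,0],[0,0,0.05,0,0,0],[0,0,0.05,0,0,0],[0,0,0,0,0,0]]'
```

```text
time: 9.57
ee_pos: [0.4955, 0.2366, 0.1871]
eef_rot: [-0.195, 0.981, -0.0, -0.0]
ft_force: [-0.2, 0.2, -3.3]
width: 0.0175
time: 10.07
ee_pos: [0.4953, 0.2369, 0.1808]
eef_rot: [-0.195, 0.981, 0.0, -0.0]
ft_force: [-0.7, -0.5, -4.2]
width: 0.0175
```

```bash
python3 -m inch '[[0,0,0.05,0,0,0],[0,0,0,0,0,0]]'
python3 -m inch '[[0,0,0.05,0,0,0],[0,0,0,0,0,0]]'
python3 -m inch '[[0,0,0.03,0,0,0],[0,0,0,0,0,0]]'
```

```text
time: 10.32
ee_pos: [0.4953, 0.237, 0.1788]
eef_rot: [-0.195, 0.981, -0.0, -0.0]
ft_force: [-0.0, 0.3, -3.1]
width: 0.0179
time: 10.58
ee_pos: [0.4954, 0.2369, 0.177]
eef_rot: [-0.195, 0.981, 0.0, -0.0]
ft_force: [-1.4, -0.9, -1.2]
width: 0.0175
time: 10.82
ee_pos: [0.4952, 0.2367, 0.1756]
eef_rot: [-0.195, 0.981, -0.0, -0.0]
ft_force: [-1.6, -1.4, -3.1]
width: 0.0179
```

```bash
python3 -m inch '[[0.02,-0.01,0,0,0,0],[0,0,0.04,0,0,0],[0,0,0,0,0,0]]'
python3 -m inch '[[0,0,0.04,0,0,0],[0,0,0,0,0,0]]'
```

```text
time: 11.2
ee_pos: [0.4947, 0.2363, 0.1738]
eef_rot: [-0.195, 0.981, 0.0, -0.0]
ft_force: [-1.1, -0.3, -4.4]
width: 0.0176
time: 11.45
ee_pos: [0.4947, 0.2363, 0.1723]
eef_rot: [-0.195, 0.981, 0.0, -0.0]
ft_force: [0.0, 0.1, -4.1]
width: 0.0182
```

Already past the 3 mm rest depth with no force, so the hexagon matches. Continuing down gently.

```bash
python3 -m inch '[[0,0,0.04,0,0,0],[0,0,0,0,0,0]]'
python3 -m inch '[[0,0,0.04,0,0,0],[0,0,0,0,0,0]]'
python3 -m inch '[[0,0,0.03,0,0,0],[0,0,0,0,0,0]]'
```

```text
time: 11.7
ee_pos: [0.4947, 0.2363, 0.1708]
eef_rot: [-0.195, 0.981, 0.0, -0.0]
ft_force: [-1.3, -0.2, -3.4]
width: 0.0179
time: 11.95
ee_pos: [0.4947, 0.2362, 0.1692]
eef_rot: [-0.195, 0.981, 0.0, -0.0]
ft_force: [-0.8, -0.8, -4.3]
width: 0.0177
time: 12.2
ee_pos: [0.4948, 0.2363, 0.1682]
eef_rot: [-0.195, 0.981, 0.0, 0.0]
ft_force: [0.4, -0.5, -3.4]
width: 0.0174
```

```bash
python3 -m inch '[[0,0,0.02,0,0,0],[0,0,0,0,0,0],[0,0,0,0,0,0]]'; python3 -c "
from bench import *;s=read_state();print(s['ee_pos'],s['ft_force'],s['torque'],s['joint_positions'])"
```

```text
time: 12.58
ee_pos: [0.4951, 0.2365, 0.168]
eef_rot: [-0.195, 0.981, 0.0, 0.001]
ft_force: [-3.2, -0.8, 5.9]
width: 0.0182
[0.49513174 0.23646435 0.16804005] [-3.23236038 -0.84867047  5.94716949] [-0.28904827  0.68490143  0.02699063] [-0.5686201   0.2002101   0.04505408  1.74283838 -0.00971172  1.19757735
  1.44207011]
```

Floor felt (about 9 N); the key is fully in. Back off 1 mm, then turn clockwise while watching the moment.

```bash
cat > q.py <<'E'
from h import *
from bench import *
s=read_state();M=R.from_quat(s["eef_rot"]).as_matrix()
print("yaw_y %.2f"%np.degrees(np.arctan2(M[1,1],M[0,1])),np.round(s["ee_pos"],4),"F",np.round(s["ft_force"],1),"M",np.round(s["torque"],3),"t",s["time"])
E
python3 -m inch '[[0,0,-0.025,0,0,0],[0,0,0,0,0,0]]' >/dev/null; python3 q.py
python3 -m inch '[[0,0,0,0,0,0.025],[0,0,0,0,0,0.025],[0,0,0,0,0,0.025]]'>/dev/null; python3 q.py
python3 -m inch '[[0,0,0,0,0,0]]'>/dev/null; python3 q.py
```

```text
yaw_y 112.48 [0.4947 0.2363 0.1681] F [-1.5 -0.2 -0.4] M [-0.082  0.315  0.067] t 12.825
yaw_y 103.38 [0.4946 0.2363 0.1681] F [-1.6 -0.4  0.6] M [-0.189  0.569  0.013] t 13.2
yaw_y 103.50 [0.4946 0.2363 0.1681] F [-0.9 -0.8 -1. ] M [-0.186  0.565 -0.003] t 13.325
```

```bash
python3 -m inch '[[0,0,-0.015,0,0,0],[0,0,0,0,0,0]]' >/dev/null; python3 q.py
python3 -m inch '[[0,0,0,0,0,0.025],[0,0,0,0,0,0.025],[0,0,0,0,0,0]]'>/dev/null; python3 q.py
```

```text
yaw_y 103.51 [0.4945 0.2361 0.1685] F [-0.7 -0.8 -5.1] M [-0.086  0.482  0.018] t 13.575
yaw_y 97.52 [0.4945 0.2362 0.1686] F [-1.4 -1.4 -5.3] M [-0.109  0.592  0.083] t 13.95
```

```bash
for i in 1; do :; done; python3 -m inch '[[0,0,0,0,0,0.025],[0,0,0,0,0,0.025],[0,0,0,0,0,0]]'>/dev/null; python3 q.py
python3 -m inch '[[0,0,0,0,0,0.025],[0,0,0,0,0,0.025],[0,0,0,0,0,0]]'>/dev/null; python3 q.py
```

```text
yaw_y 91.57 [0.4945 0.2363 0.1686] F [-1.6 -0.6 -5.4] M [-0.061  0.618  0.071] t 14.325
yaw_y 85.60 [0.4945 0.2363 0.1686] F [-2.7 -0.1 -6.4] M [0.002 0.708 0.121] t 14.7
```

```bash
python3 -m inch '[[0,0,0,0,0,0.02],[0,0,0,0,0,0.02],[0,0,0,0,0,0]]'>/dev/null; python3 q.py
```

```text
yaw_y 80.81 [0.4945 0.2363 0.1686] F [-1.5 -0.2 -7.1] M [0.051 0.759 0.076] t 15.075
```

```bash
python3 -m inch '[[0,0,0,0,0,0.016],[0,0,0,0,0,0.016],[0,0,0,0,0,0]]'>/dev/null; python3 q.py
```

```text
yaw_y 76.82 [0.4946 0.2363 0.1687] F [-2.5  0.5 -9.5] M [0.157 0.815 0.088] t 15.45
```

```bash
python3 -m inch '[[0,0,0,0,0,0.016],[0,0,0,0,0,0]]'>/dev/null; python3 q.py
```

```text
yaw_y 74.88 [0.4946 0.2362 0.1687] F [-2.6  0.7 -9.9] M [0.194 0.85  0.092] t 15.7
```

```bash
python3 -m inch '[[0,0,0,0,0,0.016],[0,0,0,0,0,0]]'>/dev/null; python3 q.py
```

```text
yaw_y 72.96 [0.4946 0.2363 0.1687] F [ -2.7   1.  -11.6] M [0.195 0.889 0.105] t 15.95
```

```bash
python3 -m inch '[[0,0,0.015,0,0,0],[0,0,0,0,0,0]]'>/dev/null; python3 q.py;python3 - <<'E'
from h import *
from bench import *
c=camera("scene");cv2.imwrite("pics/s4.png",cv2.resize(c["img"][70:230,320:460,::-1],None,fx=4,fy=3.75,interpolation=cv2.INTER_CUBIC))
E
```

```text
yaw_y 73.00 [0.495  0.2363 0.1687] F [-2.2  0.1 -8.2] M [0.045 0.967 0.055] t 16.2
```

View pics/s4.png

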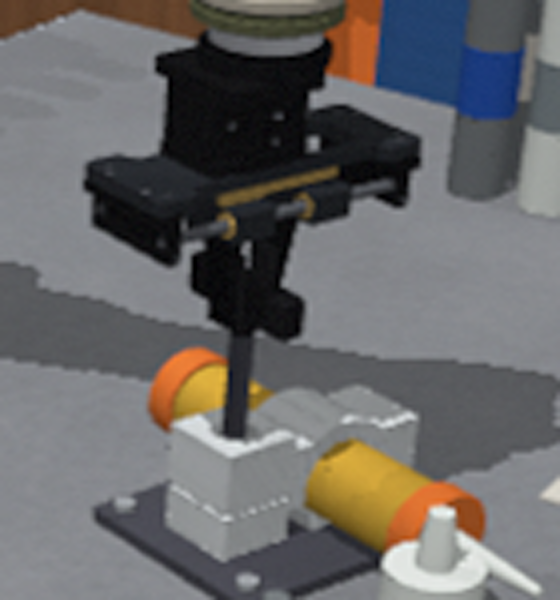

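The picture shows the key upright in the bore (blade at (237,390)) and the gripper turned with it. Continuing in small turns towards the stop.

```bash
python3 -m inch '[[0,0,0,0,0,0.013],[0,0,0,0,0,0]]'>/dev/null; python3 q.py
```

```text
yaw_y 71.39 [0.495  0.2364 0.1687] F [-2.8  0.1 -5. ] M [0.045 0.966 0.082] t 16.5
```

```bash
python3 -m inch '[[0,0,0,0,0,0.013],[0,0,0,0,0,0]]'>/dev/null; python3 q.py
```

```text
yaw_y 69.84 [0.495  0.2364 0.1686] F [-2.2  0.9 -4. ] M [0.073 0.97  0.123] t 16.75
```

```bash
python3 -m inch '[[0,0,0,0,0,0.013],[0,0,0,0,0,0]]'>/dev/null; python3 q.py
```

```text
yaw_y 68.28 [0.495  0.2364 0.1686] F [-3.1  0.7 -2.5] M [0.054 0.997 0.116] t 17.0
```

```bash
python3 -m inch '[[0.012,0.004,0,0,0,0.012],[0,0,0,0,0,0]]'>/dev/null; python3 q.py
```

```text
yaw_y 66.84 [0.4947 0.2366 0.1686] F [-1.7 -0.3 -1.3] M [-0.118  0.796  0.215] t 17.25
```

```bash
python3 -m inch '[[0,0,0,0,0,0.012],[0,0,0,0,0,0]]'>/dev/null; python3 q.py
```

```text
yaw_y 65.40 [0.4946 0.2367 0.1686] F [-2.8 -0.2 -0.8] M [-0.077  0.781  0.203] t 17.5
```

```bash
python3 -m inch '[[0,0,0,0,0,0.012],[0,0,0,0,0,0]]'>/dev/null; python3 q.py
```

```text
yaw_y 63.96 [0.4946 0.2367 0.1685] F [-1.1  0.1  0.8] M [-0.101  0.687  0.179] t 17.75
```

```bash
python3 - <<'E'
from h import *
from bench import *
s=read_state();print(s["width"]);c=camera("wrist")
np.savez("pics/w5.npz",T=wristT(c,s),**c)
cv2.imwrite("pics/w5.png",c["img"][:,:,::-1])
M=c["tool_from_camera"];T=np.array(M)
a=dict(np.load("pics/w3.npz"))
for cc in(a,c):
    P=cloud(cc,T).reshape(-1,3)  # tool frame
    q=P[(abs(P[:,0])<.06)&(abs(P[:,1])<.03)&(P[:,2]>-.04)&(P[:,2]<-.028)]
    print(len(q),rect(q) if len(q)>5 else 0)
E
```

```text
0.017529320398186374
8335 ((3.830045700073242, -1.8859233856201172), (80.82787322998047, 38.701576232910156), 13.913007736206055)
8414 ((3.5721702575683594, -1.9236984252929688), (81.15261840820312, 38.76158905029297), 13.805314064025879)
```

View pics/w5.png

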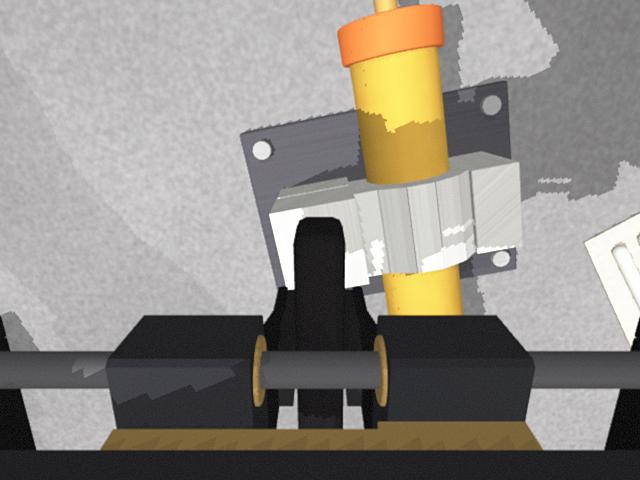

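The bar has not slipped in the pads, so the screw has followed. The stop is near; going on in small steps.

```bash
python3 -m inch '[[0,0,0,0,0,0.01],[0,0,0,0,0,0]]'>/dev/null; python3 q.py
```

```text
yaw_y 62.76 [0.4945 0.2367 0.1685] F [-1.8  0.1  1.1] M [-0.089  0.713  0.208] t 18.05
```

```bash
python3 -m inch '[[0,0,0,0,0,0.01],[0,0,0,0,0,0]]'>/dev/null; python3 q.py
```

```text
yaw_y 61.56 [0.4945 0.2367 0.1684] F [-2.2  0.3  2.6] M [-0.085  0.685  0.28 ] t 18.3
```

```bash
python3 -m inch '[[0,0,0,0,0,0.01],[0,0,0,0,0,0]]'>/dev/null; python3 q.py
```

```text
yaw_y 60.36 [0.4945 0.2367 0.1684] F [-1.8 -0.8  2.1] M [-0.087  0.598  0.232] t 18.55
```

```bash
python3 - <<'E'
from h import *
from bench import *
s=read_state();print(s["width"]);c=camera("wrist")
np.savez("pics/w6.npz",T=wristT(c,s),**c)
T=np.array(c["tool_from_camera"])
for cc in(dict(np.load("pics/w3.npz")),dict(np.load("pics/w5.npz")),c):
    P=cloud(cc,T).reshape(-1,3)
    q=P[(P[:,0]>.013)&(P[:,0]<.05)&(abs(P[:,1])<.014)&(P[:,2]>-.037)&(P[:,2]<-.025)]
    xs=np.arange(.014,.043,.003); mids=[]
    for x in xs:
        y=q[abs(q[:,0]-x)<.0015][:,1]; mids.append((y.min()+y.max())/2 if len(y) else np.nan)
    m=np.array(mids);ok=~np.isnan(m)
    print(len(q),np.degrees(np.arctan(np.polyfit(xs[ok],m[ok],1)[0])),(m*1000).round(2), q[:,0].max())
ims=[np.load(f"pics/{n}.npz")["img"][200:320,260:380,::-1] for n in("w3","w5","w6")]
cv2.imwrite("pics/cmp.png",cv2.resize(np.hstack(ims),None,fx=2.2,fy=2.2))
E
```

```text
0.017918894549931164
4407 -0.17672869722351048 [-0.13 -0.36 -0.36 -0.36 -0.36 -0.35 -0.18 -0.39 -0.35 -0.35] 0.04416243143777486
4410 -0.36123204342315496 [-0.53 -0.36 -0.34 -0.32 -0.35 -0.59 -0.56 -0.52 -0.53 -0.54] 0.04411818374743009
4411 -0.4553052484801564 [-0.53 -0.37 -0.34 -0.36 -0.54 -0.56 -0.55 -0.53 -0.69 -0.54] 0.0441042880243545
```

View pics/cmp.png

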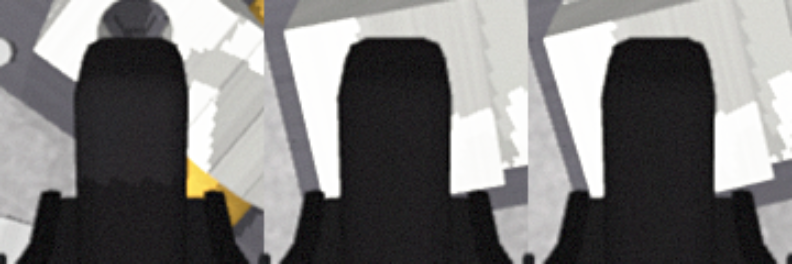

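```bash
python3 -m inch '[[0.007,-0.004,0,0,0,0],[0,0,0,0,0,0]]'>/dev/null; python3 q.py
python3 -m inch '[[0,0,0,0,0,0.01],[0,0,0,0,0,0]]'>/dev/null; python3 q.py
```

```text
yaw_y 60.39 [0.4943 0.2366 0.1685] F [-1.5 -0.   1.6] M [-0.052  0.462  0.267] t 18.85
yaw_y 59.16 [0.4942 0.2367 0.1685] F [-0.7  0.8  2.5] M [0.026 0.402 0.202] t 19.1
```

```bash
python3 -m inch '[[0,0,0,0,0,0.01],[0,0,0,0,0,0]]'>/dev/null; python3 q.py
```

```text
yaw_y 57.97 [0.4941 0.2367 0.1684] F [-1.5  0.5  1.9] M [0.021 0.379 0.273] t 19.35
```

```bash
cat > qq.py <<'E'
from h import *
from bench import *
A=[]
for i in range(4):
    s=read_state();A.append(np.r_[s["ft_force"],s["torque"]]);camera("wrist")
M=R.from_quat(s["eef_rot"]).as_matrix()
print("yaw_y %.2f"%np.degrees(np.arctan2(M[1,1],M[0,1])),np.round(s["ee_pos"],4),np.round(np.mean(A,0),3),"sdMz",np.std(A,0)[5].round(3),"t",s["time"])
E
python3 qq.py
python3 -m inch '[[0,0,0,0,0,-0.01],[0,0,0,0,0,0]]'>/dev/null; python3 qq.py
python3 -m inch '[[0,0,0,0,0,-0.01],[0,0,0,0,0,0]]'>/dev/null; python3 qq.py
python3 -m inch '[[0,0,0,0,0,-0.02],[0,0,0,0,0,0]]'>/dev/null; python3 qq.py
```

```text
yaw_y 58.00 [0.4941 0.2367 0.1684] [-1.353  0.285  2.674  0.067  0.361  0.256] sdMz 0.032 t 19.5
yaw_y 59.18 [0.4941 0.2366 0.1684] [-0.968  0.651  2.83   0.101  0.342  0.109] sdMz 0.02 t 19.95
yaw_y 60.38 [0.4941 0.2366 0.1684] [-0.898 -0.153  3.673  0.106  0.31  -0.019] sdMz 0.027 t 20.4
yaw_y 62.74 [0.4941 0.2366 0.1684] [-0.44   0.313  3.781  0.075  0.298 -0.114] sdMz 0.014 t 20.85
```

```bash
python3 -m inch '[[0,0,-0.02,0,0,0],[0,0,0,0,0,0]]'>/dev/null; python3 qq.py
python3 -m inch '[[0,0,-0.015,0,0,0],[0,0,0,0,0,0]]'>/dev/null; python3 qq.py
```

```text
yaw_y 62.79 [0.4938 0.2365 0.1685] [ 0.481  1.135 -5.347  0.369 -0.14  -0.096] sdMz 0.019 t 21.3
yaw_y 62.79 [0.4935 0.2363 0.1687] [  1.68    2.165 -18.051   0.706  -0.551  -0.08 ] sdMz 0.021 t 21.75
```

```bash
python3 -m inch '[[0,0,0.02,0,0,0.01],[0,0,0,0,0,0]]'>/dev/null; python3 qq.py
python3 - <<'E'
from h import *
from bench import *
s=read_state();M=R.from_quat(s["eef_rot"]).as_matrix();print(M[:,2],s["joint_positions"],s["joint_torque"])
c=camera("scene");np.savez("pics/s7.npz",**c)
cv2.imwrite("pics/s7.png",cv2.resize(c["img"][110:190,340:420,::-1],None,fx=7,fy=7,interpolation=cv2.INTER_CUBIC))
def pr(X):
    p=R.from_quat(c["orientation"]).as_matrix().T@(np.array(X)-c["position"]);return ((p[0]/p[2]*c["fx"]+c["cx"]-340)*7,(p[1]/p[2]*c["fy"]+c["cy"]-110)*7)
for z in(.09,.165,.172): print(z,pr([.4947,.2364,z]))
E
```

```text
yaw_y 61.60 [0.4938 0.2364 0.1687] [  0.707   1.253 -18.828   0.44   -0.195   0.058] sdMz 0.018 t 22.2
[-6.18946142e-04 -3.32364289e-04 -9.99999753e-01] [-0.642729    0.19719905  0.12740665  1.74729668 -0.02673711  1.19947806
  0.56708349] [  0.58998669 -60.49646616   2.40769587 -45.17198682   0.34715169
   0.57300299  -0.06830587]
0.09 (np.float64(270.9939516872736), np.float64(517.8593861750234))
0.165 (np.float64(285.9938996944884), np.float64(322.1547184259548))
0.172 (np.float64(287.43648639040066), np.float64(303.3332565190931))
```

View pics/s7.png

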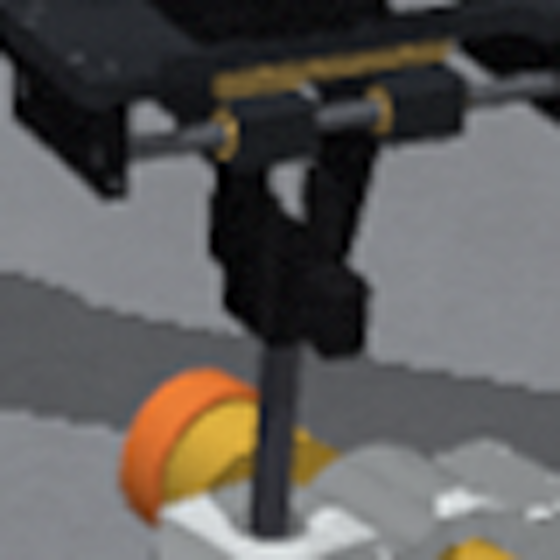

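```bash
python3 -m inch '[[0,0,0,0,0,0],[0,0,0,0,0,0]]'>/dev/null; python3 qq.py
```

```text
yaw_y 61.59 [0.4939 0.2365 0.1687] [  0.056   1.46  -20.575   0.384  -0.117   0.075] sdMz 0.019 t 22.7
```

```bash
python3 -m inch '[[0,0,0,0,0,-0.01],[0,0,0,0,0,0]]'>/dev/null; python3 q.py
python3 -m inch '[[0,0,0,0,0,-0.01],[0,0,0,0,0,0]]'>/dev/null; python3 qq.py
```

```text
yaw_y 62.82 [0.4939 0.2365 0.1688] F [  0.3   1.7 -22.7] M [ 0.365 -0.028 -0.043] t 23.0
yaw_y 63.99 [0.4939 0.2365 0.1687] [  0.068   1.254 -23.949   0.293  -0.026  -0.115] sdMz 0.019 t 23.4
```

```bash
python3 -m inch '[[0,0,0,0,0,-0.016],[0,0,0,0,0,0]]'>/dev/null; python3 qq.py
```

```text
yaw_y 65.92 [0.4939 0.2365 0.1687] [ 1.1200e-01  8.1900e-01 -2.5543e+01  3.0000e-01 -4.0000e-03 -6.7000e-02] sdMz 0.022 t 23.85
```

```bash
python3 -m inch '[[0,0,0,0,0,-0.016],[0,0,0,0,0,0]]'>/dev/null; python3 qq.py
```

```text
yaw_y 67.84 [0.494  0.2365 0.1688] [-7.2000e-02  1.1120e+00 -2.5521e+01  2.6400e-01  1.4000e-02 -9.7000e-02] sdMz 0.024 t 24.3
```

```bash
python3 -m inch '[[0,0,-0.01,0,0,0],[0,0,0,0,0,0]]'>/dev/null; python3 qq.py
```

```text
yaw_y 67.84 [0.4938 0.2365 0.1688] [  0.519   1.46  -28.024   0.384  -0.153  -0.084] sdMz 0.024 t 24.75
```

```bash
python3 - <<'E'
from h import *
from bench import *
s=read_state();c=camera("wrist");np.savez("pics/w8.npz",T=wristT(c,s),**c)
T=np.array(c["tool_from_camera"])
for n in("w3","w5","w6","w8"):
    cc=dict(np.load(f"pics/{n}.npz"));P=cloud(cc,T).reshape(-1,3)
    q=P[(P[:,0]>.02)&(P[:,0]<.042)&(abs(P[:,1])<.006)&(P[:,2]>-.045)&(P[:,2]<-.02)]
    k=np.polyfit(q[:,0],q[:,2],1);print(n,len(q),np.median(q[:,2])*1000,"slope deg",np.degrees(np.arctan(k[0])),"at x=0",k[1]*1000)
    if n!="w3":
        W=cloud(cc,cc["T"]).reshape(-1,3);e=W[(abs(W[:,0]-.495)<.03)&(abs(W[:,1]-.236)<.03)&(abs(W[:,2]-.09)<.01)];print("ear z",np.median(e[:,2]))
E
```

```text
w3 2133 -30.691115618468462 slope deg 0.7459281602831792 at x=0 -31.100131186827383
w5 2143 -30.977452543113237 slope deg 0.34626474779417266 at x=0 -31.154173707888653
ear z 0.08895046894991884
w6 2146 -30.966224515658876 slope deg 0.47496384286943316 at x=0 -31.212279481074525
ear z 0.08894856338323112
w8 2140 -30.683739665141555 slope deg 0.6054449803500211 at x=0 -31.010284289032295
ear z 0.08895898332661595
```

```bash
python3 -m inch '[[0,0,0,0,0,-0.025],[0,0,0,0,0,0.025],[0,0,0,0,0,-0.025],[0,0,0,0,0,0.025],[0,0,0,0,0,0]]'; python3 qq.py
```

```text
time: 25.48
ee_pos: [0.4938, 0.2365, 0.1688]
eef_rot: [0.192, 0.981, -0.0, -0.0]
ft_force: [-0.2, 0.0, -27.6]
width: 0.018
yaw_y 67.86 [0.4938 0.2365 0.1688] [  0.626   0.791 -27.697   0.348  -0.179   0.084] sdMz 0.029 t 25.625
```

```bash
python3 -m inch '[[0,0,-0.01,0,0,-0.01],[0,0,0,0,0,0]]'>/dev/null; python3 q.py;python3 -m inch '[[0,0,-0.01,0,0,0],[0,0,0,0,0,0]]'>/dev/null; python3 q.py
```

```text
yaw_y 69.06 [0.4937 0.2364 0.1689] F [  1.4   1.8 -29.6] M [ 0.494 -0.329  0.005] t 25.925
yaw_y 69.05 [0.4936 0.2364 0.1689] F [  1.    1.2 -32.4] M [ 0.613 -0.469 -0.085] t 26.175
```

```bash
python3 -m inch '[[0.02,0,0,0,0,0],[-0.02,0.02,0,0,0,0],[-0.02,-0.02,0,0,0,0],[0.02,-0.02,0,0,0,0],[0,0.02,0,0,0,0]]'>/dev/null; python3 q.py
```

```text
yaw_y 69.06 [0.4935 0.2364 0.169 ] F [  1.3   1.1 -31.8] M [ 0.377 -0.373 -0.079] t 26.8
```

```bash
python3 -m inch '[[0,0,-0.015,0,0,0.012],[0,0,0,0,0,-0.025],[0,0,0,0,0,0.012]]'>/dev/null; python3 q.py; python3 -m inch '[[0.02,0,0,0,0,0.01],[-0.04,0.0,0,0,0,-0.02],[0.02,0,0,0,0,0.01],[0,0,0,0,0,0]]'>/dev/null; python3 q.py
```

```text
yaw_y 69.19 [0.4938 0.2364 0.1702] F [ -0.1   1.  -26.2] M [ 0.258 -0.079  0.145] t 27.175
yaw_y 69.09 [0.494  0.2365 0.1707] F [  0.1  -0.8 -24.1] M [0.122 0.136 0.081] t 27.675
```

```bash
python3 -m inch '[[0,0,0.02,0,0,-0.01],[0,0,0.02,0,0,0.01],[0,0,0,0,0,-0.01],[0,0,0,0,0,0]]'>/dev/null; python3 qq.py
```

```text
yaw_y 70.34 [0.4948 0.2368 0.1703] [-3.203 -1.796 -2.778 -0.606  0.997 -0.031] sdMz 0.011 t 28.325
```

```bash
python3 -m inch '[[0.018,-0.005,0,0,0,-0.012],[0,0,0,0,0,-0.012],[0,0,0,0,0,0]]'>/dev/null; python3 qq.py;python3 -m inch '[[0,0,0,0,0,-0.02],[0,0,0,0,0,0]]'>/dev/null; python3 qq.py
```

```text
yaw_y 73.24 [0.4941 0.2369 0.1701] [-1.177 -1.893  5.692 -0.581  0.404 -0.058] sdMz 0.019 t 28.9
yaw_y 75.60 [0.4941 0.2369 0.1699] [-1.024 -1.541  5.096 -0.526  0.262 -0.009] sdMz 0.013 t 29.35
```

```bash
python3 -m inch '[[0,-0.008,-0.015,0,0,-0.015],[0,0,0,0,0,0]]'>/dev/null; python3 qq.py
```

```text
yaw_y 77.42 [0.4935 0.2366 0.1699] [ 0.805 -0.131  1.672 -0.047 -0.214 -0.037] sdMz 0.016 t 29.8
```

```bash
python3 -m inch '[[-0.012,0,-0.012,0,0,-0.01],[0,0,0,0,0,0]]'>/dev/null; python3 qq.py
```

```text
yaw_y 78.64 [0.4935 0.2363 0.1699] [ 1.599  1.268 -2.572  0.341 -0.348  0.   ] sdMz 0.005 t 30.25
```

Key is free again in the hexagon (moment about 0). Re-tightening with light torque to find the true stop.

```bash
python3 -m inch '[[0,0,0,0,0,0.02],[0,0,0,0,0,0]]'>/dev/null; python3 q.py
python3 -m inch '[[0,0,0,0,0,0.015],[0,0,0,0,0,0]]'>/dev/null; python3 q.py
python3 -m inch '[[0,0,0,0,0,0.015],[0,0,0,0,0,0]]'>/dev/null; python3 q.py
```

```text
yaw_y 76.26 [0.4935 0.2363 0.17  ] F [ 2.3  2.6 -2.8] M [ 0.467 -0.397  0.118] t 30.55
yaw_y 74.42 [0.4935 0.2362 0.17  ] F [ 1.5  1.8 -6.2] M [ 0.473 -0.387  0.107] t 30.8
yaw_y 72.60 [0.4936 0.2362 0.17  ] F [ 1.2  1.4 -5.9] M [ 0.525 -0.4    0.125] t 31.05
```

```bash
python3 -m inch '[[0,0,0,0,0,0.012],[0,0,0,0,0,0]]'>/dev/null; python3 q.py
python3 -m inch '[[0,0,0,0,0,0.01],[0,0,0,0,0,0]]'>/dev/null; python3 qq.py
```

```text
yaw_y 71.16 [0.4936 0.2362 0.17  ] F [ 0.7  2.2 -7.3] M [ 0.617 -0.374  0.078] t 31.3
yaw_y 70.00 [0.4936 0.2362 0.1701] [ 1.457  1.848 -8.236  0.644 -0.385  0.1  ] sdMz 0.02 t 31.7
```

```bash
python3 -m inch '[[0,0,0.008,0,0,0.01],[0,0,0,0,0,0]]'>/dev/null; python3 qq.py
python3 -m inch '[[0,0,0,0,0,0.01],[0,0,0,0,0,0]]'>/dev/null; python3 qq.py
```

```text
yaw_y 68.80 [0.4937 0.2362 0.17  ] [ 0.796  1.325 -6.077  0.542 -0.238  0.112] sdMz 0.03 t 32.15
yaw_y 67.60 [0.4938 0.2363 0.17  ] [ 0.93   1.592 -4.749  0.503 -0.171  0.168] sdMz 0.04 t 32.6
```

```bash
python3 -m inch '[[0,0,0,0,0,0.01],[0,0,0,0,0,0]]'>/dev/null; python3 qq.py
```

```text
yaw_y 66.40 [0.4938 0.2363 0.17  ] [ 0.904  1.642 -3.945  0.512 -0.162  0.157] sdMz 0.018 t 33.05
```

```bash
python3 -m inch '[[0,0,0,0,0,0.008],[0,0,0,0,0,0]]'>/dev/null; python3 qq.py
```

```text
yaw_y 65.44 [0.4938 0.2362 0.17  ] [ 0.575  1.399 -3.079  0.555 -0.15   0.17 ] sdMz 0.028 t 33.5
```

Again the moment rises at yaw about 67.6, the same angle as the first time, so that is the stop. Unload to zero moment without turning back, then draw out with small dithers.

```bash
python3 -m inch '[[0,0,-0.01,0,0,-0.012],[0,0,-0.01,0,0,0]]'>/dev/null; python3 q.py
python3 -m inch '[[0,0,-0.02,0,0,0.008],[0,0,0,0,0,-0.012],[0,0,-0.01,0,0,0.01],[0,0,0,0,0,-0.01]]'>/dev/null; python3 q.py
```

```text
yaw_y 66.90 [0.4935 0.2361 0.1701] F [ 1.6  2.2 -9.9] M [ 0.857 -0.612 -0.007] t 33.8
yaw_y 67.37 [0.4935 0.236  0.1716] F [  2.3   2.1 -15.4] M [ 0.818 -0.513  0.017] t 34.3
```

```bash
python3 -m inch '[[-0.006,0.013,-0.01,0,0,0.008],[0,0,-0.01,0,0,-0.01],[0,0,-0.01,0,0,0.01],[0,0,0,0,0,-0.01]]'>/dev/null; python3 q.py
```

```text
yaw_y 67.60 [0.4942 0.2365 0.1735] F [ -1.1   0.7 -10.2] M [ 0.144  0.231 -0.065] t 34.8
```

```bash
python3 -m inch '[[0,0,-0.02,0,0,0.008],[0,0,-0.02,0,0,-0.008],[0,0,-0.02,0,0,0.008],[0,0,-0.02,0,0,-0.006]]'>/dev/null; python3 q.py
```

```text
yaw_y 67.35 [0.4946 0.2367 0.177 ] F [-0.4 -0.5 -2.8] M [-0.01   0.106  0.028] t 35.3
```

```bash
python3 -m inch '[[0,0,-0.3,0,0,0],[0,0,-0.45,0,0,0],[0,0,-0.45,0,0,0],[0,0,-0.45,0,0,0],[-0.4,0,0,0,0,0]]'; python3 -m inch '[[-0.6,0,0,0,0,0],[-0.6,0,0,0,0,0],[-0.5,0,0,0,0,0],[0,0,0,0,0,0]]'
python3 - <<'E'
from h import *
from bench import *
s=read_state();c=camera("wrist");T=wristT(c,s)
np.savez("pics/w9.npz",T=T,**c)
def rectify(z,half=20,sc=14):
    def pr(x,y):
        p=np.linalg.inv(T)@np.array([x,y,z,1]);return [p[0]/p[2]*c["fx"]+c["cx"],p[1]/p[2]*c["fy"]+c["cy"]]
    cx,cy=.495,.2355;h=half/1000
    src=np.float32([pr(cx-h,cy+h),pr(cx+h,cy+h),pr(cx+h,cy-h),pr(cx-h,cy-h)]);n=2*half*sc
    return cv2.warpPerspective(c["img"][:,:,::-1],cv2.getPerspectiveTransform(src,np.float32([[0,0],[n,0],[n,n],[0,n]])),(n,n),flags=cv2.INTER_CUBIC)
cv2.imwrite("pics/r9.png",rectify(.064))
cv2.imwrite("pics/w9.png",c["img"][:,:,::-1]);print(s["ee_pos"])
E
```

```text
time: 35.92
ee_pos: [0.5096, 0.2315, 0.2447]
eef_rot: [0.195, 0.981, 0.001, 0.001]
ft_force: [0.1, 0.0, -4.4]
width: 0.0175
time: 36.42
ee_pos: [0.5731, 0.2023, 0.2413]
eef_rot: [0.198, 0.98, -0.001, -0.0]
ft_force: [-0.1, 1.6, -3.6]
width: 0.0182
[0.57312286 0.20226699 0.24132102]
```

View pics/r9.png

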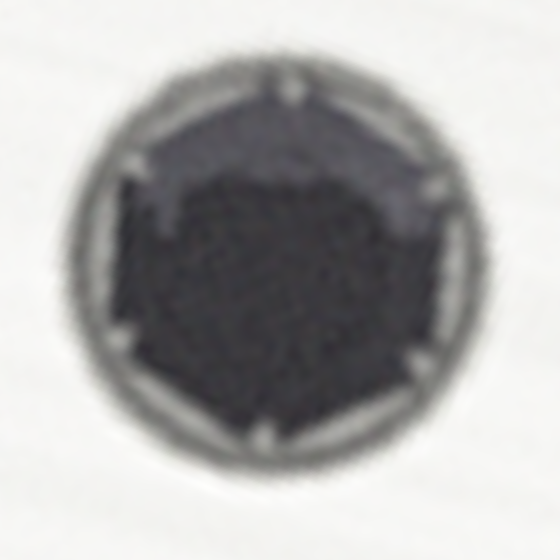

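View pics/w9.png

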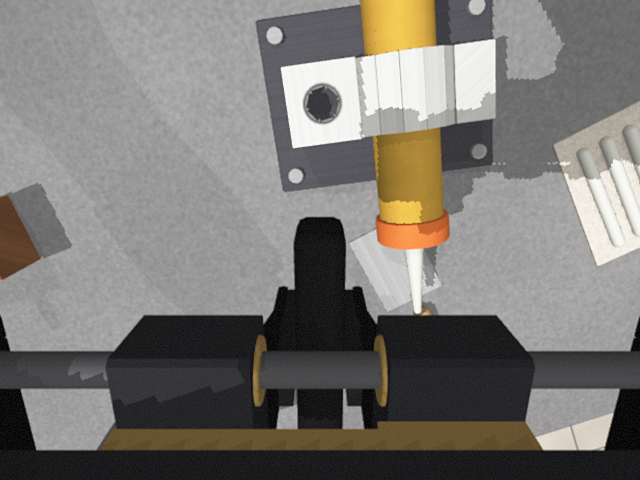

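The hexagon now stands 27° clockwise of where it began (corners at 25.4° against 52.5°, mod 60), consistent with having reached the stop. There is time to confirm it: reinsert in line with the hexagon, nip once more lightly, and compare the hexagon angle.

```bash
python3 - <<'E'
from h import *
from bench import read_state
s=read_state();p=np.array(s["ee_pos"]);print(p,s["time"])
for r in rows([.4947-p[0],.2364-p[1],.235-p[2]],-18.2,4):print(r)
E
```

```text
[0.57219532 0.20325931 0.24145196] 36.475
[0.527, 0.004, 0.041, 0, 0, -0.038]
[0.525, 0.046, 0.041, 0, 0, -0.038]
[0.519, 0.087, 0.041, 0, 0, -0.038]
[0.511, 0.128, 0.041, 0, 0, -0.038]
```

```bash
python3 -m inch '[[0.525,0.005,0.04,0,0,-0.038],[0.525,0.045,0.04,0,0,-0.038],[0.52,0.085,0.04,0,0,-0.038],[0.51,0.13,0.04,0,0,-0.038],[0,0,0,0,0,0]]'; python3 -m inch '[[0,0,0.4,0,0,0],[0,0,0.4,0,0,0],[0,0,0.4,0,0,0],[0,0,0,0,0,0]]';python3 q.py
```

```text
time: 37.1
ee_pos: [0.4926, 0.2385, 0.2359]
eef_rot: [0.037, 0.999, 0.0, -0.0]
ft_force: [-0.1, -0.0, -2.5]
width: 0.0176
time: 37.6
ee_pos: [0.4934, 0.2366, 0.1858]
eef_rot: [0.039, 0.999, -0.001, -0.001]
ft_force: [-0.1, 0.6, -2.1]
width: 0.0178
yaw_y 85.57 [0.4934 0.2366 0.1858] F [-0.1  0.6 -2.1] M [0.038 0.074 0.014] t 37.6
```

```bash
python3 -m inch '[[-0.03,0,0.05,0,0,0],[0,0,0.06,0,0,0],[0,0,0.04,0,0,0],[0,0,0,0,0,0]]'>/dev/null;python3 q.py; python3 -m inch '[[0,0,0.04,0,0,0],[0,0,0,0,0,0]]'>/dev/null;python3 q.py
```

```text
yaw_y 85.59 [0.4954 0.2371 0.1819] F [-0.1  0.7 -4.4] M [ 0.009 -0.    -0.043] t 38.1
yaw_y 85.60 [0.4953 0.2371 0.1802] F [ 0.3  0.9 -4. ] M [ 0.018 -0.007 -0.034] t 38.35
```

```bash
python3 -m inch '[[0,0,0.04,0,0,0],[0,0,0,0,0,0]]'>/dev/null;python3 q.py; python3 -m inch '[[0,0,0.04,0,0,0],[0,0,0,0,0,0]]'>/dev/null;python3 q.py
```

```text
yaw_y 85.59 [0.4953 0.2371 0.1786] F [ 0.2 -0.3 -3.2] M [ 0.04  -0.014  0.025] t 38.6
yaw_y 85.59 [0.4953 0.2371 0.1771] F [ 0.5 -0.1 -2.1] M [-0.118  0.269 -0.051] t 38.85
```

```bash
python3 -m inch '[[0.015,-0.017,0.03,0,0,0],[0,0,0.03,0,0,0],[0,0,0,0,0,0]]'>/dev/null;python3 q.py; python3 -m inch '[[0,0,0.04,0,0,0],[0,0,0.02,0,0,0],[0,0,0,0,0,0]]'>/dev/null;python3 q.py
```

```text
yaw_y 85.59 [0.4946 0.2364 0.1743] F [-0.5 -0.  -3.4] M [0.033 0.016 0.039] t 39.225
yaw_y 85.60 [0.4947 0.2365 0.1721] F [-0.6  0.9 -3.8] M [0.011 0.107 0.029] t 39.6
```

```bash
python3 -m inch '[[0,0,0.045,0,0,0],[0,0,0,0,0,0.04],[0,0,0,0,0,0]]'>/dev/null;python3 q.py; python3 -m inch '[[0,0,0,0,0,0.02],[0,0,0,0,0,0]]'>/dev/null;python3 q.py;  python3 -m inch '[[0,0,0,0,0,0.015],[0,0,0,0,0,0]]'>/dev/null;python3 q.py; python3 -m inch '[[0,0,0,0,0,0.015],[0,0,0,0,0,0]]'>/dev/null;python3 q.py
```

```text
yaw_y 80.82 [0.4946 0.2365 0.1703] F [-0.1  0.2 -3.5] M [-0.027  0.161 -0.002] t 39.975
yaw_y 78.50 [0.4946 0.2365 0.1704] F [ 0.1  0.5 -3.8] M [ 0.032  0.24  -0.011] t 40.225
yaw_y 76.60 [0.4946 0.2365 0.1705] F [-0.8 -1.  -2.6] M [0.024 0.404 0.024] t 40.475
yaw_y 74.77 [0.4946 0.2365 0.1705] F [-1.6 -0.6 -3.6] M [0.058 0.459 0.011] t 40.725
```

```bash
python3 -m inch '[[0,0,0,0,0,0.015],[0,0,0,0,0,0]]'>/dev/null;python3 q.py;  python3 -m inch '[[0,0,0,0,0,0.012],[0,0,0,0,0,0]]'>/dev/null;python3 q.py; python3 -m inch '[[0,0,0,0,0,0.012],[0,0,0,0,0,0]]'>/dev/null;python3 qq.py
```

```text
yaw_y 72.96 [0.4947 0.2365 0.1705] F [-1.4  0.  -3.1] M [0.045 0.574 0.055] t 40.975
yaw_y 71.53 [0.4947 0.2365 0.1705] F [-1.4  0.6 -3.3] M [0.041 0.614 0.053] t 41.225
yaw_y 70.12 [0.4947 0.2365 0.1705] [-1.54  -0.272 -3.652  0.043  0.58   0.087] sdMz 0.03 t 41.625
```

```bash
python3 -m inch '[[0,0,0,0,0,0.015],[0,0,0,0,0,0]]'>/dev/null;python3 qq.py;  python3 -m inch '[[0,0,0,0,0,0.015],[0,0,0,0,0,0]]'>/dev/null;python3 qq.py
```

```text
yaw_y 68.32 [0.4947 0.2365 0.1705] [-1.57   0.242 -3.713  0.029  0.569  0.119] sdMz 0.04 t 42.075
yaw_y 66.52 [0.4947 0.2365 0.1705] [-1.932  0.331 -4.012  0.076  0.626  0.122] sdMz 0.03 t 42.525
```

```bash
python3 -m inch '[[0,0,0,0,0,0.012],[0,0,0,0,0,0]]'>/dev/null;python3 qq.py
```

```text
yaw_y 65.08 [0.4947 0.2365 0.1705] [-1.525  0.594 -4.105  0.075  0.598  0.152] sdMz 0.03 t 42.975
```

```bash
python3 -m inch '[[0,0,0,0,0,0.015],[0,0,0,0,0,0]]'>/dev/null;python3 qq.py
```

```text
yaw_y 63.28 [0.4947 0.2366 0.1705] [-1.863  0.502 -4.601  0.119  0.667  0.161] sdMz 0.03 t 43.425
```

```bash
python3 -m inch '[[0,0,0,0,0,0.012],[0,0,0,0,0,0]]'>/dev/null;python3 qq.py
```

```text
yaw_y 61.84 [0.4947 0.2366 0.1705] [-1.853  0.359 -3.913  0.109  0.637  0.145] sdMz 0.011 t 43.875
```

```bash
python3 -m inch '[[0,0,-0.01,0,0,-0.01],[0,0,-0.02,0,0,0],[0,0,-0.02,0,0,0.006],[0,0,-0.01,0,0,-0.01]]'>/dev/null;python3 q.py; python3 -m inch '[[0,0,-0.01,0,0,0.008],[0,0,-0.01,0,0,-0.01],[0,0,0,0,0,0.008],[0,0,0,0,0,-0.008]]'>/dev/null;python3 q.py
```

```text
yaw_y 63.55 [0.494  0.2362 0.1714] F [  0.4   2.1 -21.7] M [ 0.752 -0.287  0.05 ] t 44.425
yaw_y 63.76 [0.495  0.2366 0.1746] F [ -2.7  -0.2 -10. ] M [-0.091  0.862  0.04 ] t 44.925
```

```bash
python3 -m inch '[[0.01,0,-0.02,0,0,0.006],[0,0,-0.02,0,0,-0.008],[0,0,-0.03,0,0,0.006],[0,0,-0.05,0,0,-0.004]]'>/dev/null;python3 q.py
python3 -m inch '[[0,0,-0.3,0,0,0],[0,0,-0.45,0,0,0],[0,0,-0.45,0,0,0],[0,0,-0.4,0,0,0],[-0.4,0,0,0,0,0]]'; python3 -m inch '[[-0.6,0,0,0,0,0],[-0.6,0,0,0,0,0],[-0.5,0,0,0,0,0],[0,0,0,0,0,0]]'
python3 - <<'E'
from h import *
from bench import *
s=read_state();c=camera("wrist");T=wristT(c,s)
np.savez("pics/w10.npz",T=T,**c)
def pr(x,y,z=.064):
    p=np.linalg.inv(T)@np.array([x,y,z,1]);return [p[0]/p[2]*c["fx"]+c["cx"],p[1]/p[2]*c["fy"]+c["cy"]]
cx,cy=.495,.2355;h=.02;n=560
src=np.float32([pr(cx-h,cy+h),pr(cx+h,cy+h),pr(cx+h,cy-h),pr(cx-h,cy-h)])
cv2.imwrite("pics/r10.png",cv2.warpPerspective(c["img"][:,:,::-1],cv2.getPerspectiveTransform(src,np.float32([[0,0],[n,0],[n,n],[0,n]])),(n,n),flags=cv2.INTER_CUBIC))
print(s["ee_pos"],s["time"])
E
```

```text
yaw_y 63.74 [0.4954 0.237  0.1797] F [ 0.   0.1 -2.8] M [-0.048 -0.004 -0.054] t 45.425
time: 46.05
ee_pos: [0.5093, 0.2306, 0.2445]
eef_rot: [0.226, 0.974, 0.001, 0.001]
ft_force: [-0.5, 1.2, -4.2]
width: 0.0181
time: 46.55
ee_pos: [0.5711, 0.1977, 0.2417]
eef_rot: [0.228, 0.974, -0.001, -0.0]
ft_force: [-0.3, 0.6, -2.7]
width: 0.0177
[0.57106886 0.19771897 0.24173415] 46.55
```

View pics/r10.png

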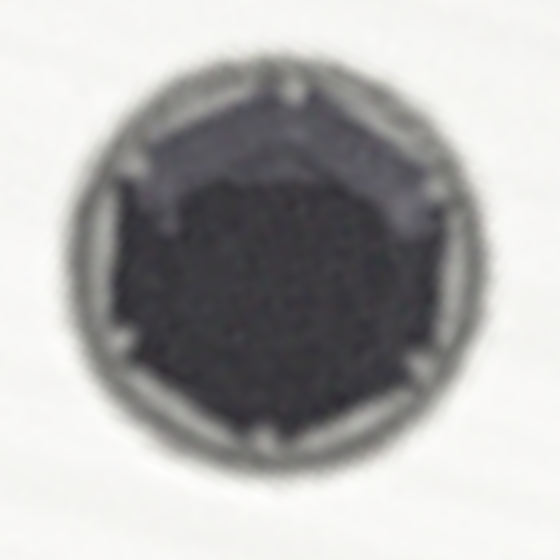

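The hexagon angle is the same (notches at (292,90), (433,187), (418,362)…) although the key was turned further this time: the screw is dead tight. Back to the stand.

```bash
python3 - <<'E'
from h import *
from bench import read_state
s=read_state();p=np.array(s["ee_pos"]);print(p,s["time"])
print(rows([.4709-p[0],-.2224-p[1],.264-p[2]],0,12)[0])
E
```

```text
[0.5701488  0.19883744 0.24184233] 46.6
[-0.204, -0.878, -0.045, 0, 0, 0.0]
```

```bash
python3 -m inch '[[-0.204,-0.88,-0.2,0,0,0],[-0.204,-0.88,-0.2,0,0,0],[-0.204,-0.88,-0.15,0,0,0],[-0.204,-0.88,0,0,0,0],[-0.204,-0.88,0,0,0,0]]'
python3 -m inch '[[-0.204,-0.88,0,0,0,0],[-0.204,-0.88,0,0,0,0],[-0.204,-0.88,0,0,0,0],[-0.204,-0.88,0,0,0,0],[-0.204,-0.88,0,0,0,0]]'
python3 -m inch '[[-0.204,-0.88,0,0,0,0],[-0.204,-0.86,0,0,0,0],[0,0,0,0,0,0],[0,0,0,0,0,0]]'
python3 - <<'E'
from h import *
from bench import *
s=read_state();p=np.array(s["ee_pos"]);print(p,s["time"],s["joint_positions"][6])
print(rows([.4709-p[0],-.2224-p[1],0],0,1)[0])
c=camera("scene");np.savez("pics/s11.npz",**c)
cv2.imwrite("pics/s11.png",cv2.resize(c["img"][180:320,180:320,::-1],None,fx=4,fy=4,interpolation=cv2.INTER_CUBIC))
def pr(X):
    q=R.from_quat(c["orientation"]).as_matrix().T@(np.array(X)-c["position"]);return ((q[0]/q[2]*c["fx"]+c["cx"]-180)*4,(q[1]/q[2]*c["fy"]+c["cy"]-180)*4)
print("tip",pr(p-[0,0,.117]),"hole",pr([.4712,-.222,.055]))
E
```

```text
time: 47.22
ee_pos: [0.5278, 0.0232, 0.2647]
eef_rot: [0.226, 0.974, 0.0, 0.0]
ft_force: [0.3, -0.6, -3.7]
width: 0.0181
time: 47.85
ee_pos: [0.4868, -0.1526, 0.2646]
eef_rot: [0.226, 0.974, 0.0, 0.0]
ft_force: [0.2, 0.5, -3.8]
width: 0.0177
time: 48.35
ee_pos: [0.4713, -0.2208, 0.2645]
eef_rot: [0.227, 0.974, 0.0, -0.0]
ft_force: [-0.6, 1.3, -2.6]
width: 0.0177
[ 0.47132644 -0.22084654  0.26445092] 48.35 1.4999184155382694
[-0.008, -0.04, -0.0, 0, 0, 0.0]
tip (np.float64(219.25425860031055), np.float64(238.03585318550608)) hole (np.float64(228.19314374753583), np.float64(392.7541015272441))
```

View pics/s11.png

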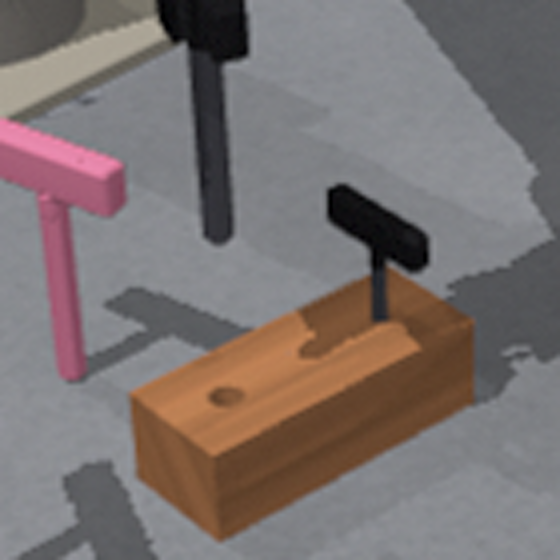

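The tip (217,240) hangs over the hole (226,397), matching the prediction. Lowering.

```bash
python3 -m inch '[[-0.01,-0.04,0.6,0,0,0],[0,0,0.6,0,0,0],[0,0,0.6,0,0,0],[0,0,0.35,0,0,0],[0,0,0,0,0,0]]'
python3 -m inch '[[0,0,0.1,0,0,0],[0,0,0.06,0,0,0],[0,0,0,0,0,0]]'>/dev/null;python3 q.py
```

```text
time: 49.02
ee_pos: [0.4706, -0.2227, 0.1779]
eef_rot: [0.227, 0.974, 0.0, -0.001]
ft_force: [-0.9, -0.7, -3.3]
width: 0.0178
yaw_y 63.75 [ 0.4708 -0.2235  0.1722] F [ 0.1  1.1 -3.9] M [-0.027  0.071  0.014] t 49.4
```

```bash
python3 -m inch '[[0,0.01,0.08,0,0,0],[0,0,0.08,0,0,0],[0,0,0,0,0,0]]'>/dev/null;python3 q.py
python3 -m inch '[[0,0,0.1,0,0,0],[0,0,0.1,0,0,0],[0,0,0,0,0,0]]'>/dev/null;python3 q.py
```

```text
yaw_y 63.76 [ 0.4707 -0.223   0.1653] F [ 0.1  0.4 -4. ] M [ 0.123  0.052 -0.005] t 49.775
yaw_y 63.76 [ 0.4707 -0.223   0.1572] F [ 0.1  0.9 -4.3] M [0.163 0.094 0.026] t 50.15
```

Sliding in freely (15 mm deep). Continuing.

```bash
python3 -m inch '[[0,0,0.2,0,0,0],[0,0,0.2,0,0,0],[0,0,0.1,0,0,0],[0,0,0,0,0,0]]'>/dev/null;python3 q.py
python3 -m inch '[[0,0,0.1,0,0,0],[0,0,0.07,0,0,0],[0,0,0,0,0,0]]'>/dev/null;python3 q.py
```

```text
yaw_y 63.75 [ 0.4706 -0.2231  0.1372] F [-0.1  1.1 -4.7] M [0.368 0.219 0.015] t 50.65
yaw_y 63.76 [ 0.4708 -0.223   0.1306] F [-0.8  2.1 -4.5] M [0.583 0.172 0.06 ] t 51.025
```

```bash
python3 -m inch '[[0,0.008,0.05,0,0,0],[0,0,0.025,0,0,0],[0,0,0,0,0,0]]'>/dev/null;python3 q.py
python3 -m inch '[[0,0,0.02,0,0,0],[0,0,0,0,0,0]]'>/dev/null;python3 q.py
```

```text
yaw_y 63.75 [ 0.4711 -0.2228  0.1278] F [-0.6  2.8 -4.2] M [0.583 0.1   0.035] t 51.4
yaw_y 63.76 [ 0.4711 -0.2228  0.1271] F [ 0.2  1.5 -3. ] M [0.582 0.2   0.007] t 51.65
```

Within a millimetre of the floor. Release and let it drop the rest.

```bash
python3 -m inch '[[0,0,0.015,0,0,0],[0,0,0,0,0,0]]'>/dev/null;python3 q.py
python3 -m inch '[[0,0,0,0,0,0],[0,0,0,0,0,0],[0,0,0,0,0,0],[0,0,0,0,0,0],[0,0,0,0,0,0]]' 1
python3 -m inch '[[0,0,0,0,0,0],[0,0,0,0,0,0],[0,0,-0.3,0,0,0],[0,0,-0.6,0,0,0],[0,0,-0.7,0,0,0]]'
python3 -m inch '[[0,0,-0.7,0,0,0],[0,0,-0.7,0,0,0],[0,0,0,0,0,0],[0,0,0,0,0,0]]'
python3 - <<'E'
from h import *
from bench import *
s=read_state();c=camera("wrist");T=wristT(c,s);P=cloud(c,T).reshape(-1,3)
q=P[(P[:,2]>.148)&(P[:,2]<.168)&(abs(P[:,0]-.47)<.07)&(abs(P[:,1]+.221)<.06)];print(len(q),rect(q),np.median(q[:,2]),s["ee_pos"],s["ft_force"])
cv2.imwrite("pics/w12.png",c["img"][:,:,::-1])
c=camera("scene");cv2.imwrite("pics/s12.png",cv2.resize(c["img"][120:340,150:470,::-1],None,fx=2.4,fy=2.4,interpolation=cv2.INTER_CUBIC))
E
```

```text
yaw_y 63.75 [ 0.4711 -0.2228  0.1265] F [-1.7  1.6 -2.7] M [ 0.548  0.237 -0.035] t 51.9
time: 52.52
ee_pos: [0.4711, -0.2229, 0.1265]
eef_rot: [0.227, 0.974, 0.0, 0.0]
ft_force: [-0.1, 0.5, -0.0]
width: 0.0597
time: 53.15
ee_pos: [0.4709, -0.2229, 0.1918]
eef_rot: [0.227, 0.974, 0.0, -0.0]
ft_force: [0.7, 0.2, 0.4]
width: 0.0867
time: 53.65
ee_pos: [0.4709, -0.2228, 0.2463]
eef_rot: [0.227, 0.974, 0.0, -0.0]
ft_force: [0.3, 0.0, -0.8]
width: 0.0873
3691 ((470.75054931640625, -221.28981018066406), (17.980491638183594, 89.2221450805664), 63.735137939453125) 0.1565632095287452 [ 0.47086272 -0.222797    0.24630486] [ 0.3231748   0.04894006 -0.83383255]
```

View pics/s12.png

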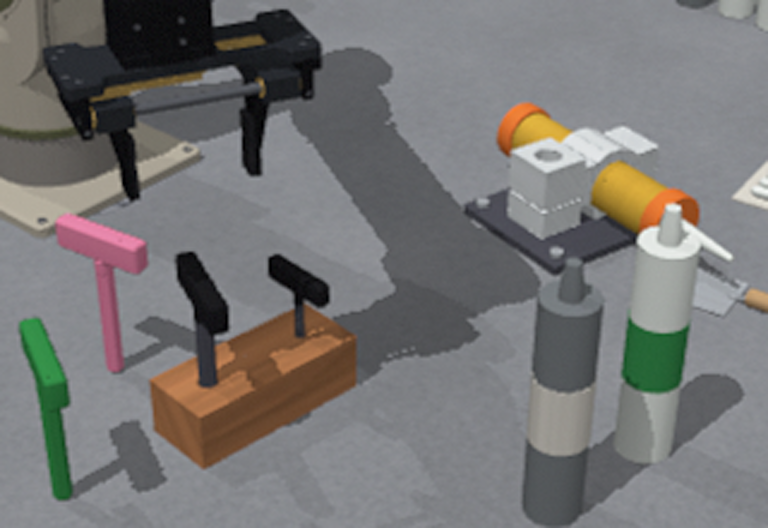

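The key stands upright at (205,330) in its hole. Its bar top is at z = 0.1566, the same as at the start, centred at (0.4708, -0.2213). The gripper is clear and the bystanders are untouched. Handing in.

```bash
python3 -c "
from bench import *
print(close_job())"
```

```text
the job is handed in; nothing more can be done
None
```

I tightened the clamp screw to its stop with the larger black T-key, put the key back in its hole in the stand, and handed the job in at about 54 s. No verdict was reported.

**Screw at its stop:** I aligned the key by the hexagon's angle in the wrist picture, and it dropped to the socket floor under about 9 N. I then turned it clockwise until the moment rose above running friction. The hexagon ended about 27° clockwise of its start. I put the key in a second time and turned it a little further, and the hexagon did not move, so I take the screw to be at its stop.

**Key back home:** The last wrist picture puts its bar top at z = 0.1566, the same as at the start. The bar is centred within about 1 mm of the hole, and the scene picture shows it upright. The gripper was open and clear of everything, and the small key, cartridges and spatula looked undisturbed.

**What did not go smoothly:**
- **First pass overran:** I turned several degrees past the point where the moment first rose, up to about 0.26 N m at the wrist. The key jammed in the hexagon.
- **Freeing it:** It took up to about 30 N of upward pull with small twists, and that probably turned the screw back a little. I re-tightened it afterwards.
- **Unverified force limits:** I could not read the contact forces between key and screw, so the 80 N and 40 N limits are estimates from the wrist sensor only. The overrun and the jam are where they are most in doubt.
- **Soft stop:** The moment levelled off at roughly 0.15 N m instead of rising sharply, so I judged the stop mainly from the unchanged hexagon angle.

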